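# Swing a primed rail home in the sanding jig and clamp it

### The job

Swing the white rail about the jig's peg by its free end until it bears on the stop screw, and press its end there gently, with about 8 N, for a second. Then, with the rail left home, swing the clamp arm round so that its nub holds the rail tight against the stop. The primer is soft, so nothing - fingers, clamp or stop - may press on the rail with more than 18 N, and leave the other things where they are.

Things in the scene. Friction and masses are not known exactly. Their poses are not given: they have to be found in the camera images.
- jig: Sanding jig fixed to the bench: plywood deck 320 (x) x 520 (y) mm, its top 12 mm above the bench. Origin on the bench near the deck's middle; x points away from the robot, y to the left along the deck, z up. In its axes (mm) the peg stands at x 60, y 190; the clamp arm's hinge at x 4, y -200; the stop block at x 125, y -10.
- peg_foot (a point): Foot of the jig's upright steel peg (12 mm thick, 42 mm high), on its axis at deck height; axes as the jig's. The rail's 15 mm hole sits loosely over it.
- rail: White-primed wooden rail, 44 x 22 (high) x 380 mm, about 0.25 kg, flat on the deck. Origin: centre of its peg hole, at the underside; x runs along it to the free end, z up. It starts with the free end swung towards the robot, 0.2 to 0.6 rad short of home; home, its x axis points along the jig's -y within 0.08 rad. Smooth paint (friction on the deck about 0.3): 1 N at the end slides it, but do not bear down on it.
- rail_end (a point): Middle of the rail's free end face, 350 mm from the peg hole, 11 mm above the deck.
- stop_block: Wooden block fixed on the deck, 42 x 50 x 36 (high) mm; origin: centre of its underside, axes as the jig's. From its -x face sticks a rigid screw, head 20 mm across, 13 mm above the deck, 200 mm from the peg (so a push at the free end is levered up 1.5 to 1.75 times), on which the rail's far edge bears. Its setting varies and is not measured: head 8 to 36 mm out from that face. Feel for it.
- clamp_arm: Steel clamp arm: 150 mm from hinge to tip, 18 wide, 4 to 22 mm above the deck. Origin: on its upright hinge axis, at deck height; x along the arm to its tip. Starts open, pointing to the jig's -x within 0.35 rad; closes clockwise seen from above, to the jig's +y or up to 0.4 rad past it. Stiff: 0.8 N m, or 6 N across it at 130 mm, moves it; it stays as left, keeping its pressure.
- nub (a point): Centre of the upright round rubber nub, 18 mm across, on the clamp arm's leading side, 100 mm from the hinge, reaching 19 mm from the arm's centre line. Closed, it bears on the rail's near edge, about 290 mm from the peg.
- sanding_block: cork sanding block 45 x 90 x 30 mm, lying on the jig's deck behind the rail, origin at the centre of its underside (a bystander)
- tape_roll: roll of tape lying flat on the deck near the peg end, 84 mm across, 25 mm high, origin at the centre of its underside (a bystander)
- paint_tin: steel paint tin, 100 mm across, 115 mm high, on the bench to the right, origin at the centre of its underside (a bystander)
- filler_jar: white jar with lid, 70 mm across, 80 mm high, on the bench to the left, origin at the centre of its underside (a bystander)
- brush: paint brush lying on the bench to the left, its x axis along it (a bystander)
- scraper: filling knife lying on the bench to the right, its x axis along it (a bystander)
- mixing_cup: grey cup, 76 mm across, 85 mm high, on the bench to the left, origin at the centre of its underside (a bystander)

How it is judged:
On the way, in this order (a step that is already met when the one before it is completed fails the run):
1. the rail is pressed by the fingers against the stop screw with at least 4 N for 0.5 s, the clamp arm not touching it (contact force between rail and stop_block above 4 N and contact force between the fingers and rail above 2 N and contact force between rail and clamp_arm below 0.2 N), for 0.5 s.
2. the clamp arm's nub presses the rail against the stop with at least 2 N (contact force between rail and clamp_arm above 2 N and contact force between rail and stop_block above 2 N), for 0.3 s.
At the end, for the whole second after the job is handed in: The rail lies flat on the deck, on its peg and within 0.10 rad of the jig's y axis, at rest, held between the stop screw and the clamp arm's nub with more than 1 N at each (contact force between rail and clamp_arm above 1 N and contact force between rail and stop_block above 1 N and linear speed of rail below 0.01 m/s and angle between the x axis of rail and the y axis of jig, either way round below 0.1 rad and angle between rail's own z axis and vertical below 0.03 rad and horizontal distance between rail and peg_foot below 0.006 m); the robot touches nothing.
It fails at once if the rail is pressed against the stop with more than 18 N (contact force between rail and stop_block above 18 N).
It fails at once if the clamp arm presses the rail with more than 18 N (contact force between rail and clamp_arm above 18 N).
It fails at once if the fingers press on the rail with more than 18 N (contact force between the fingers and rail above 18 N).
It fails at once if a bystander is moved by more than 30 mm (distance of any of sanding_block, tape_roll, paint_tin, filler_jar, brush, scraper, mixing_cup from where it was at the start of the episode above 0.03 m).
It also fails if it takes over 72 s, if anything falls off the work surface, if the arm or the gripper's body presses on something with over 40 N, if the wrist force passes 120 N, or if a joint passes its speed limit or range.

### The arm

A 7-joint arm with a two-finger parallel gripper is mounted at the origin on the work surface. World frame = base frame: x ahead of the robot, y to its left, z up, the work surface at z = 0. Lengths are in m, angles in rad, forces in N, time in s.
With the tool pointing down it reaches from about 0.425 to 0.975 m from the base axis. Payload 16.7 kg.
Tool frame: the origin (TCP) lies midway between the tips of the shut fingers; the grasp point (between the pads) lies 19 mm behind it (grasp_offset is the distance from the TCP to the grasp point, in m); z points along the fingers, x is the direction in which the jaws open and shut, and the axes are right-handed (so a half turn about z gives the same grasp; the last joint's range is limited). The gripper opens to 85 mm and grips with 20 to 120 N. Pads are 22 mm wide; open, the fingers measure 114 mm over their backs; the gripper's body (76 mm by 85 mm) begins 54 mm behind the grasp point. The pads swing forward as they close: fully open they stand 13 mm farther back than shut.
Start: joints at [-1.274, 0.426, 0.074, 1.606, -0.034, 1.111, -0.067], TCP at [0.291, 0.609, 0.204] pointing down, gripper open.
Joint ranges: [-2.85, 2.85], [-0.5, 2.14], [-1.23, 1.37], [0.21, 2.46], [-1.02, 4.16], [0.16, 2.05], [-2.73, 2.73]. Speed limits (rad/s): [1.89, 1.89, 2.39, 2.39, 3.01, 3.01, 3.01].

### API

Orientations are given as a unit quaternion [x, y, z, w].
In Python, from bench import get_state, grab_frame, camera_model, hand_in, grasp_offset gives the robot as it stands.
- The arm moves only by the shell command python3 -m jog 'ROWS'. ROWS is JSON, a list of rows, each a list of 7 numbers: the shift along the world's x, y, z normalised to -1 to 1, where 1 is 3 cm, then the turn, a rotation vector about the world's x, y, z normalised to -1 to 1, where 1 is 8 degrees, then the closure, from 0 (fully open) to 1 (shut). A call has 1 to 8 rows; each row shifts and turns the commanded pose from where the row before left it; what a row does not reach is not made up. A row lasts 1/8 s, in which the tool goes at most 62.5 mm and 10.7 degrees, less where a joint would pass 70% of its speed; a pose out of reach is approached as far as the arm can. A call with a number of a shift or a turn outside -1 to 1 is refused whole. A call with a gripper value outside its range is refused whole. The fingers move at their own pace and stop on an object; the grip force is fixed at half the most. Time passes only in rows, so rows that do not move let the fingers close. It gives the time, the measured TCP pose, the force and the opening at its end, in the units of the state.
- get_state(): the state, without advancing time (a new reading comes with each control period).
- grab_frame(name): name is "scene" or "top"; returns the picture (480x640x3 uint8, red, green, blue); there is no depth.
- camera_model(name): a dict with "intrinsics" (3x3 intrinsics, pixels), "distortion" ([k1, k2, p1, p2, k3] as OpenCV has them; the pictures are not rectified), "rvec" (rotation vector, rad) and "tvec" (3), from world to camera coordinates, as OpenCV has them. Camera axes: x right, y down, z forward; pixel columns grow to the right and rows downward; lengths in m; the calibration is good to about 2 mm. A picture is of the moment at which its call begins. camera_model takes no time and is no camera call.
- hand_in(): hands the job in, once; it reports no verdict.
The state is a dict: "time_s": time; "joint_positions": joint angles; "qvel": joint speeds; "joint_torque": joint torques, N m; "eef_pos": TCP position; "orientation": TCP orientation; "ft_force": force on the tool from outside, world axes, zero at the start; "wrist_torque": the same for the moment, N m; "opening": opening from 0.0 (shut) to 1.0 (fully open).
Only numpy, scipy, OpenCV 4.12 (cv2) and the standard library are available. Lean on these libraries where they do the work, as an engineer would, in place of code of your own. Each camera call takes 0.05 s, during which the arm holds its last target.

## Working session

There is one attempt and no reset: what is moved stays moved. The work goes in short steps, Python scripts to look and compute and a shell command to move; the robot and the scene stay as the last step left them, time stands still between calls to the robot, and variables do not carry over. Pictures are saved under pics/ and viewed, and the job is handed in when it is done.

```bash
ls; mkdir -p pics; python3 - <<'E'
from bench import *
import cv2
s=get_state();print(s); print(grasp_offset)
for n in("scene","top"):
    cv2.imwrite(f"pics/{n}0.png",grab_frame(n)[:,:,::-1]); print(camera_model(n))
E
```

```text
pics
{'time_s': 0.0, 'joint_positions': array([-1.27451366,  0.42670126,  0.07385579,  1.60667978, -0.03404182,
        1.11081454, -0.06709205]), 'qvel': array([-7.98807268e-04,  8.75879459e-04, -8.72364989e-05, -5.70322661e-04,
        1.18901581e-04, -3.96858489e-04, -3.89685325e-04]), 'joint_torque': array([-1.26522032e-04, -9.49836230e+01,  3.76047671e+00, -4.63507533e+01,
        1.91993167e-02,  1.01785109e-02, -6.35149968e-05]), 'eef_pos': array([0.29087851, 0.60856994, 0.20309919]), 'orientation': array([ 8.45921872e-01,  5.33306416e-01, -5.24758749e-04,  4.20415141e-04]), 'ft_force': array([ 0.34337088,  0.30808148, -0.03512728]), 'wrist_torque': array([-0.00857889,  0.02314774, -0.00973029]), 'opening': 0.9998211568978136}
0.0187
{'intrinsics': array([[621.22910819,   0.        , 322.81899649],
       [  0.        , 621.22910819, 231.34531011],
       [  0.        ,   0.        ,   1.        ]]), 'distortion': array([-0.13570138,  0.        ,  0.        ,  0.        ,  0.        ]), 'rvec': array([ 2.29952804,  1.11375391, -0.3577514 ]), 'tvec': array([-0.3682663 , -0.3319296 ,  1.82198524])}
{'intrinsics': array([[617.57448996,   0.        , 316.35818336],
       [  0.        , 617.57448996, 252.20252482],
       [  0.        ,   0.        ,   1.        ]]), 'distortion': array([0.06979952, 0.        , 0.        , 0.        , 0.        ]), 'rvec': array([ 2.15218865, -2.18870085,  0.10390851]), 'tvec': array([0.00990813, 0.573888  , 1.70204823])}
```

View pics/scene0.png

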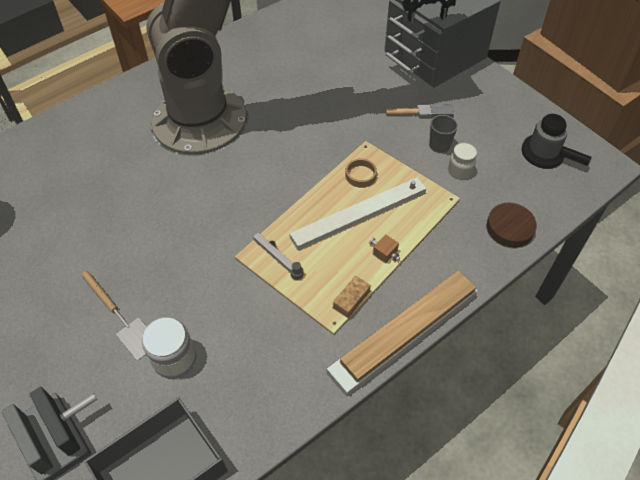

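View pics/top0.png

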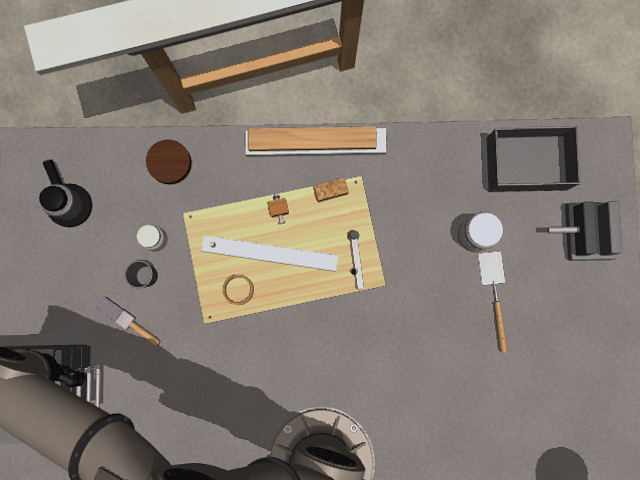

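The top view shows the deck with corners near (184,213), (362,178), (384,286) and (206,323). The rail runs from the peg at (212,245) to its free end at (337,263). The stop is at (278,207), and the clamp hinge is at (353,236) with the arm's tip at (360,289). Next I'll enlarge this area and measure it.

```bash
cat > h.py <<'E'
import numpy as np, cv2
from bench import *
def ray(n,uv):
    c=camera_model(n);R=cv2.Rodrigues(c["rvec"])[0];t=c["tvec"]
    p=cv2.undistortPoints(np.array(uv,float).reshape(-1,1,2),c["intrinsics"],c["distortion"]).reshape(-1,2)
    d=np.c_[p,np.ones(len(p))]@R
    return -R.T@t,d
def onz(n,uv,z):
    o,d=ray(n,uv);return o+d*((z-o[2])/d[:,2])[:,None]
def pix(n,P):
    c=camera_model(n);return cv2.projectPoints(np.array(P,float).reshape(-1,1,3),c["rvec"],c["tvec"],c["intrinsics"],c["distortion"])[0].reshape(-1,2)
E
python3 - <<'E'
from h import *
im=cv2.imread("pics/top0.png")
hsv=cv2.cvtColor(im,cv2.COLOR_BGR2HSV)
roi=np.zeros(im.shape[:2],np.uint8);roi[165:335,170:400]=255
deck=cv2.inRange(hsv,(12,50,120),(35,255,255))&roi
deck=cv2.morphologyEx(deck,cv2.MORPH_CLOSE,np.ones((5,5)))
c=max(cv2.findContours(deck,0,2)[0],key=cv2.contourArea)
b=cv2.boxPoints(cv2.minAreaRect(cv2.convexHull(c)));W=onz("top",b,.012);print(b,W,[np.linalg.norm(W[i]-W[i-1]) for i in range(4)])
wh=cv2.inRange(hsv,(0,0,185),(180,45,255))&roi
c=max(cv2.findContours(wh,0,2)[0],key=cv2.contourArea)
b=cv2.boxPoints(cv2.minAreaRect(c));V=onz("top",b,.034);print(b,V,[np.linalg.norm(V[i]-V[i-1]) for i in range(4)])
cv2.imwrite("pics/crop.png",cv2.resize(im[165:330,180:390],None,fx=3.6,fy=3.6,interpolation=cv2.INTER_CUBIC))
E
```

```text
[[179.59999 211.79999]
 [361.39517 172.84387]
 [385.4391  285.04877]
 [203.64389 324.00488]] [[ 0.69726129  0.38624754  0.012     ]
 [ 0.80125221 -0.13225297  0.012     ]
 [ 0.47955901 -0.19220236  0.012     ]
 [ 0.37975248  0.31783469  0.012     ]] [np.float64(0.3247955725810857), np.float64(0.528825950103855), np.float64(0.3272314844189728), np.float64(0.5197106273384002)]
[[200.6535  250.32141]
 [202.9721  234.78688]
 [337.80432 254.9111 ]
 [335.48572 270.44562]] [[ 0.58412142  0.32259127  0.034     ]
 [ 0.6276433   0.31619008  0.034     ]
 [ 0.56478159 -0.05945142  0.034     ]
 [ 0.52147935 -0.05212623  0.034     ]] [np.float64(0.37991739949073433), np.float64(0.043990101508604385), np.float64(0.3808649709778164), np.float64(0.04391744696453236)]
```

View pics/crop.png

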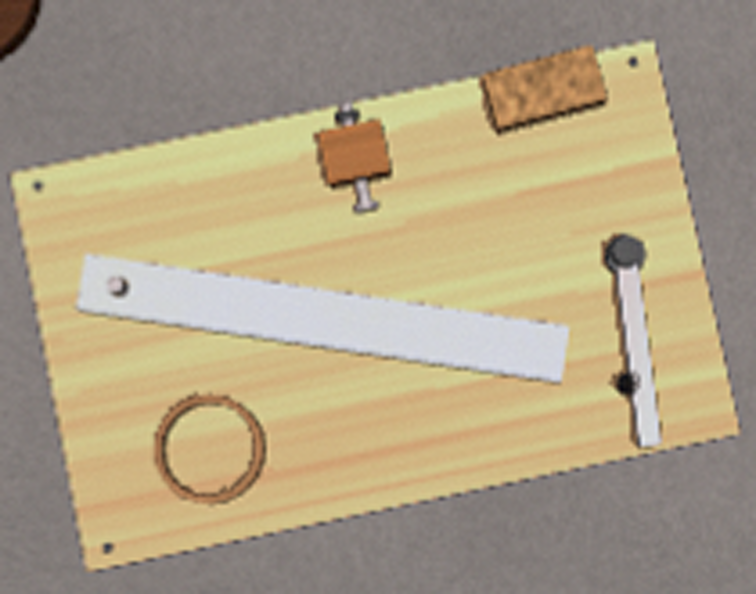

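The enlarged view shows the deck corners clearly at crop (12,173), (655,41), (739,432) and (88,570). The screw head's front is at about (366,209), the nub at (625,382), the hinge at (626,253) and the arm tip at (649,440). Now I'll work out the poses.

```bash
python3 - <<'E'
from h import *
f=lambda *p:np.array(p,float)/3.6+[180-.36,165-.36]
C=onz("top",f((12,173),(655,41),(739,432),(88,570)),.012)[:,:2]
# order: (+x,+y),(+x,-y),(-x,-y),(-x,+y)
L=np.array([[160,260],[160,-260],[-160,-260],[-160,260]])/1e3
o=C.mean(0);H=(C-o).T@L
th=np.arctan2(H[1,0]-H[0,1],H[0,0]+H[1,1]);R=np.array([[np.cos(th),-np.sin(th)],[np.sin(th),np.cos(th)]])
print("jig",o,th,"resid",C-(o+L@R.T))
w=lambda x,y:o+R@np.array([x,y])/1e3
print("sides",[np.linalg.norm(C[i]-C[i-1]) for i in range(4)])
print("peg exp",w(60,190),"hinge exp",w(4,-200),"stop",w(125,-10))
print("peg pix",onz("top",f((118,286)),.054))
print("hinge pix z.034..",onz("top",f((626,253)),.04))
for n,p,z in(("tip",(649,440),.034),("nub",(625,382),.034),("screw",(366,209),.025),("tape",(210,448),.037)): 
    q=onz("top",f(p),z)[0,:2];print(n,q,"jig",R.T@(q-o)*1e3)
V=np.array([[ 0.58412142,0.32259127],[0.6276433,0.31619],[0.56478,-0.05945],[0.52148,-0.05213]])
a=V[:2].mean(0);b=V[2:].mean(0);u=(b-a)/np.linalg.norm(b-a);print("rail end",b,"hole",b-.35*u,"dir",np.arctan2(u[1],u[0]),"home",np.arctan2(*(R@[0,-1])[::-1]))
c=w(60,190)
E
```

```text
jig [0.58746638 0.09249846] 0.18938416136843111 resid [[-0.00111032 -0.00124052]
 [-0.00154661  0.00014712]
 [ 0.00145618  0.0021999 ]
 [ 0.00120074 -0.0011065 ]]
sides [np.float64(0.31770518029625194), np.float64(0.5185550635727183), np.float64(0.31666777842102817), np.float64(0.5168015487096048)]
peg exp [0.61062532 0.29039657] hinge exp [ 0.62904568 -0.1031726 ] stop [0.71211396 0.10620902]
peg pix [[0.59878802 0.28652253 0.054     ]]
hinge pix z.034.. [[ 0.61946036 -0.10419244  0.04      ]]
tip [ 0.47473673 -0.11897145] jig [-150.52416331 -186.46707823]
nub [ 0.51980362 -0.10151495] jig [-102.97678989 -177.80671922]
screw [0.6595028  0.09765089] jig [71.71839862 -8.5008432 ]
tape [0.47421937 0.21887453] jig [-87.43137389 145.4357331 ]
rail end [ 0.54313 -0.05579] hole [0.60086861 0.28941465] dir -1.736521330601878 home -1.3814121654264655
```

Measured poses (world frame):
- **Rail:** hole about (0.600, 0.288), direction −1.74 rad, with home at about −1.38.
- **Jig:** yaw about 0.19.
- **Clamp arm:** hinge about (0.619, −0.104), arm pointing at 186°.
- **Screw head:** about jig x 81, so home is close to parallel.

The rail's measured size agrees with what was given. The peg and hinge pixels sit about 10 mm off the deck-middle estimate, so I'll use them directly. I'll move over at height with the fingers shut and the jaw axis along the home rail.

```bash
R='[0.27,-0.89,0,0,0,0.19,1]'; python3 -m jog '[[0.27,-0.89,0,0,0,0.19,1],[0.27,-0.89,0,0,0,0.19,1],[0.27,-0.89,0,0,0,0.19,1],[0.27,-0.89,0,0,0,0.19,1],[0.27,-0.89,0,0,0,0.19,1],[0.27,-0.89,0,0,0,0.19,1],[0.27,-0.89,0,0,0,0.19,1],[0.27,-0.89,0,0,0,0.19,1]]'
python3 -m jog '[[0.27,-0.89,0,0,0,0.19,1],[0.27,-0.89,0,0,0,0.19,1],[0.27,-0.89,0,0,0,0.19,1],[0.27,-0.89,0,0,0,0.19,1],[0.27,-0.89,0,0,0,0.19,1],[0.27,-0.89,0,0,0,0.19,1],[0.27,-0.89,0,0,0,0.19,1],[0.27,-0.89,0,0,0,0.19,1]]'
python3 -m jog '[[0.27,-0.89,0,0,0,0.19,1],[0.27,-0.89,0,0,0,0.19,1],[0.27,-0.89,0,0,0,0.19,1],[0.27,-0.89,0,0,0,0.19,1],[0.27,-0.89,0,0,0,0.19,1],[0.27,-0.89,0,0,0,0.19,1],[0.27,-0.89,0,0,0,0.19,1],[0.27,-0.89,0,0,0,0.19,1]]'
```

```text
time_s: 1.1
eef_pos: [0.356, 0.3943, 0.2036]
orientation: [0.784, 0.62, -0.0, 0.0]
ft_force: [0.8, -0.4, 0.3]
opening: 0.002
time_s: 2.1
eef_pos: [0.4207, 0.1808, 0.2037]
orientation: [0.714, 0.7, -0.0, -0.0]
ft_force: [-0.7, 0.5, -0.3]
opening: -0.003
time_s: 3.1
eef_pos: [0.4855, -0.0327, 0.2037]
orientation: [0.636, 0.772, -0.0, -0.0]
ft_force: [0.7, 0.0, 0.0]
opening: -0.002
```

```bash
python3 -m jog '[[0,0,-0.9,0,0,0,1],[0,0,-0.9,0,0,0,1],[0,0,-0.9,0,0,0,1],[0,0,-0.9,0,0,0,1],[0,0,-0.9,0,0,0,1],[0,0,-0.7,0,0,0,1],[0,0,-0.5,0,0,0,1],[0,0,-0.35,0,0,0,1]]'
python3 - <<'E'
from h import *
s=get_state();print(s["eef_pos"],s["ft_force"])
for n,(x,y) in(("scene",(220,130)),("top",(180,160))):
    im=grab_frame(n)[:,:,::-1];k=3
    cv2.imwrite(f"pics/{n}1.png",cv2.resize(im[y:y+190,x:x+260],None,fx=k,fy=k,interpolation=cv2.INTER_CUBIC))
E
```

```text
time_s: 4.1
eef_pos: [0.4853, -0.0318, 0.0217]
orientation: [0.637, 0.771, -0.0, -0.0]
ft_force: [-0.1, 0.9, -0.4]
opening: -0.002
[ 0.48534257 -0.03183564  0.0216756 ] [-0.08850538  0.92673941 -0.39216182]
```

View pics/scene1.png

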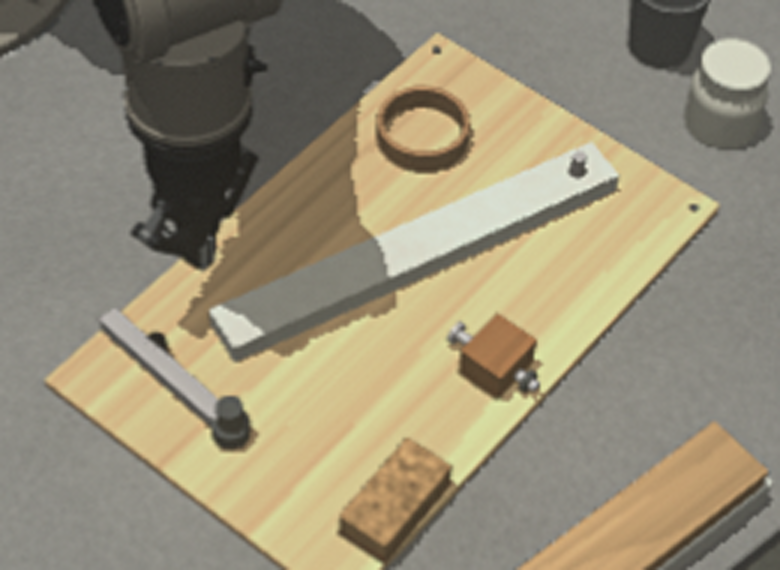

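View pics/top1.png

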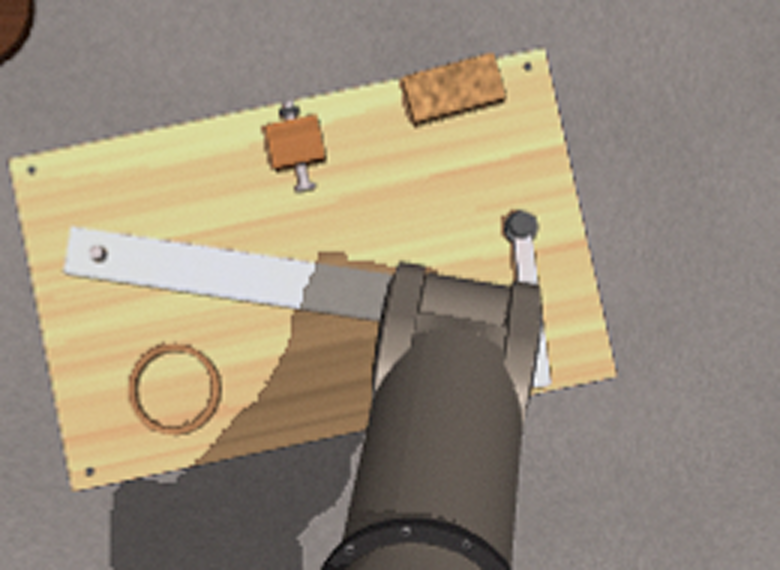

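The scene view shows the shut fingertips at (205,263), near the deck's front edge and short of the rail's near side, as planned. I estimate the stop contact at TCP x of about 0.63. I'll push now and slow down well before that.

```bash
python3 -m jog '[[0.3,-0.02,0,0,0,0,1],[0.3,-0.02,0,0,0,0,1],[0.3,-0.02,0,0,0,0,1],[0.3,-0.02,0,0,0,0,1],[0.3,-0.02,0,0,0,0,1],[0.3,-0.02,0,0,0,0,1],[0.3,-0.02,0,0,0,0,1],[0.3,-0.02,0,0,0,0,1]]'
python3 -m jog '[[0.25,-0.02,0,0,0,0,1],[0.2,-0.02,0,0,0,0,1],[0.2,-0.02,0,0,0,0,1],[0.15,-0.02,0,0,0,0,1],[0.1,-0.02,0,0,0,0,1]]'
```

```text
time_s: 5.2
eef_pos: [0.558, -0.0366, 0.0223]
orientation: [0.637, 0.771, -0.0, -0.0]
ft_force: [0.4, 0.1, 0.0]
opening: -0.0
time_s: 5.82
eef_pos: [0.5846, -0.0397, 0.0223]
orientation: [0.637, 0.771, -0.0, -0.0]
ft_force: [-0.2, 0.6, 1.1]
opening: -0.002
```

```bash
python3 -m jog '[[0.08,-0.01,0,0,0,0,1],[0.08,-0.01,0,0,0,0,1],[0.08,-0.01,0,0,0,0,1],[0.08,-0.01,0,0,0,0,1],[0.08,0,0,0,0,0,1],[0.08,0,0,0,0,0,1]]'
python3 - <<'E'
from h import *
im=grab_frame("top")[:,:,::-1];x,y=180,160
cv2.imwrite("pics/top2.png",cv2.resize(im[y:y+190,x:x+260],None,fx=3,fy=3,interpolation=cv2.INTER_CUBIC))
print(get_state()["ft_force"])
E
```

```text
time_s: 6.58
eef_pos: [0.599, -0.0408, 0.0223]
orientation: [0.637, 0.771, -0.0, 0.0]
ft_force: [-0.5, 0.0, 0.3]
opening: -0.001
[-0.14137601  0.13370527 -0.21855233]
```

View pics/top2.png

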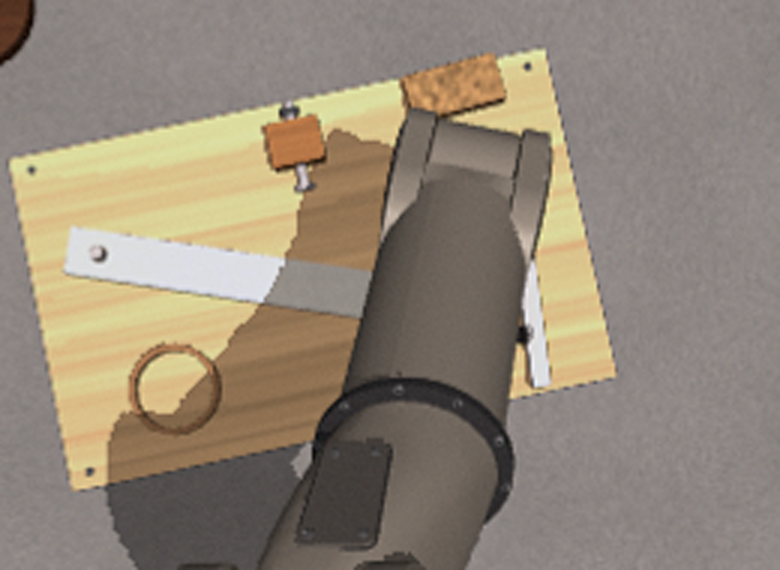

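The rail hasn't moved in this view: its visible part, (70,250) to (365,300), is unchanged. I need to see why, so I'll check the scene camera.

```bash
python3 - <<'E'
from h import *
im=grab_frame("scene")[:,:,::-1];x,y=220,130
cv2.imwrite("pics/scene2.png",cv2.resize(im[y:y+190,x:x+260],None,fx=3,fy=3,interpolation=cv2.INTER_CUBIC))
s=get_state();print(s["ft_force"],s["eef_pos"],(pix("scene",s["eef_pos"])-[x,y])*3,(pix("top",s["eef_pos"])-[180,160])*3)
E
```

```text
[ 0.35484915 -0.21594439 -0.36683105] [ 0.59910296 -0.04079749  0.02229089] [[273.35125687 374.03081905]] [[452.39612443 249.8069421 ]]
```

View pics/scene2.png

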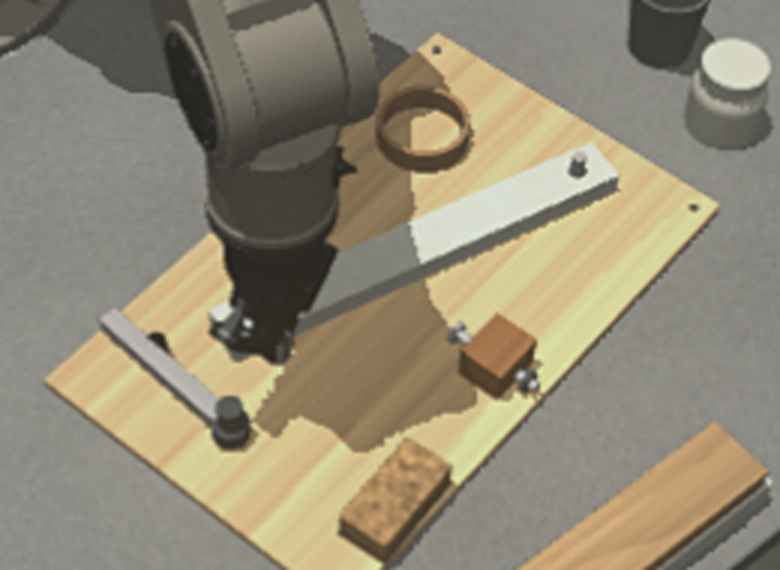

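```bash
python3 - <<'E'
from h import *
im=grab_frame("scene")[:,:,::-1].copy();x,y=280,190
k=10
o=cv2.resize(im[y:y+60,x:x+75],None,fx=k,fy=k,interpolation=cv2.INTER_LANCZOS4)
o=np.clip(255*(o/255.)**.5,0,255).astype(np.uint8)
s=get_state()
p=s["eef_pos"]
for dz in (0,.012,.03):
    q=((pix("scene",p+[0,0,dz])-[x,y])*k)[0];cv2.circle(o,tuple(int(v) for v in q),4,(0,0,255),-1)
cv2.imwrite("pics/z3.png",o)
E
```

```text
(no output)
```

View pics/z3.png

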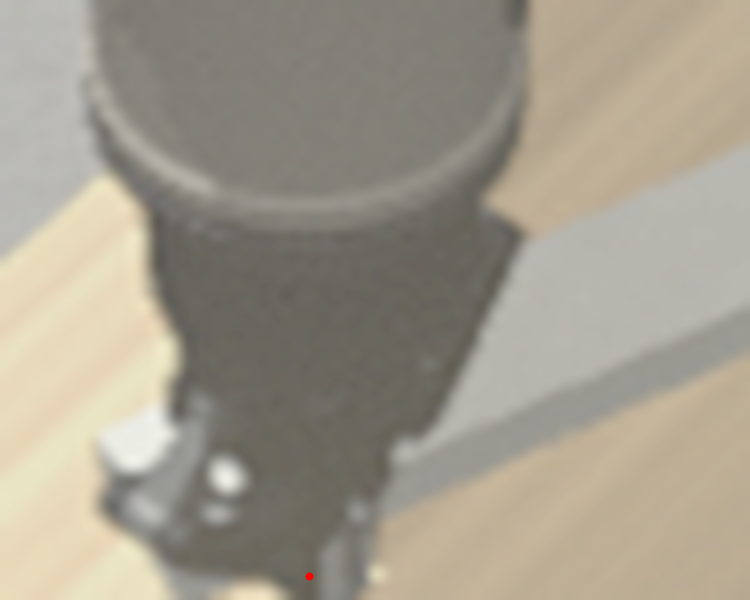

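```bash
python3 - <<'E'
from h import *
im=grab_frame("scene")[:,:,::-1].copy();x,y=280,210
k=10
o=cv2.resize(im[y:y+60,x:x+75],None,fx=k,fy=k,interpolation=cv2.INTER_LANCZOS4)
o=np.clip(255*(o/255.)**.5,0,255).astype(np.uint8)
s=get_state()
p=s["eef_pos"]
for dz in (0,.012,.03):
    q=((pix("scene",p+[0,0,dz])-[x,y])*k)[0];cv2.circle(o,tuple(int(v) for v in q),4,(0,0,255),-1)
cv2.imwrite("pics/z4.png",o)
E
```

```text
(no output)
```

View pics/z4.png

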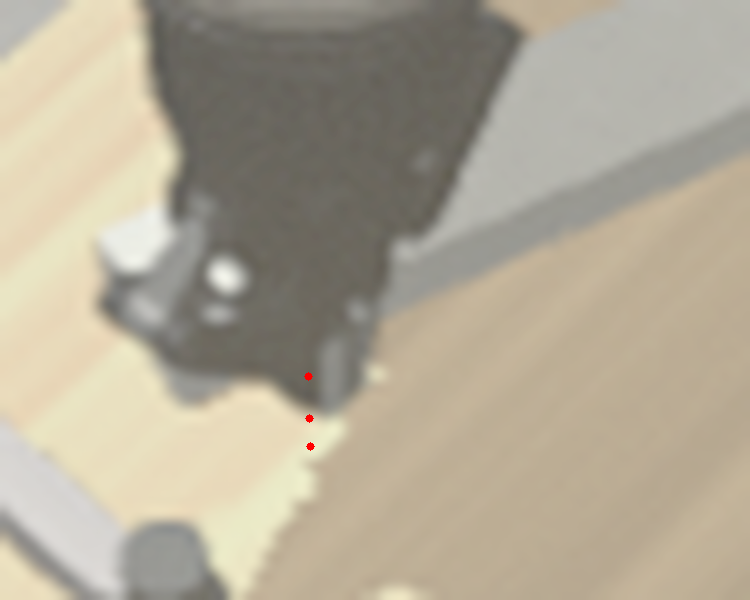

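```bash
python3 - <<'E'
from h import *
im=cv2.imread("pics/scene0.png");x,y=220,130;k=3
o=cv2.resize(im[y:y+190,x:x+260],None,fx=k,fy=k,interpolation=cv2.INTER_CUBIC)
for P in [[.5648,-.0595,.034],[.5215,-.0521,.034],[.5841,.3226,.034],[.6276,.3162,.034],[.5988,.2865,.054],[.4747,-.119,.034],[.6595,.0977,.025]]:
    q=((pix("scene",P)-[x,y])*k)[0];cv2.circle(o,tuple(int(v) for v in q),3,(0,0,255),-1)
cv2.imwrite("pics/z5.png",o)
E
```

```text
(no output)
```

View pics/z5.png

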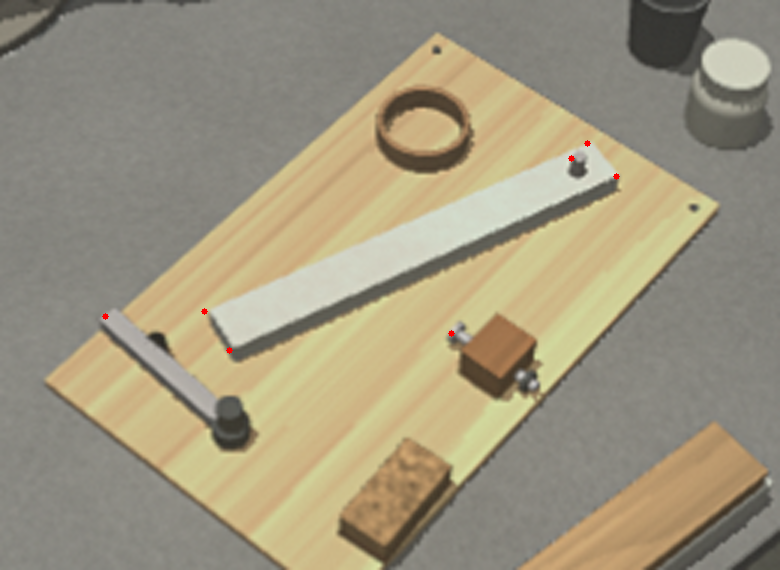

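```bash
python3 - <<'E'
from h import *
k=8;x,y=265,175
im=cv2.imread("pics/scene1.png") # 3x crop from (220,130)
o=im[(y-130)*3:(y-130+70)*3,(x-220)*3:(x-220+90)*3]
o=cv2.resize(o,None,fx=k/3,fy=k/3,interpolation=cv2.INTER_CUBIC)
o=np.clip(255*(o/255.)**.5,0,255).astype(np.uint8)
for dz in (0,.01,.02,.03):
    q=((pix("scene",np.array([.4853,-.0318,.0217+dz]))-[x,y])*k)[0];print(q);cv2.circle(o,tuple(int(v) for v in q),3,(0,0,255),-1)
cv2.imwrite("pics/z6.png",o)
E
```

```text
[171.28863624 388.38617175]
[169.8368067  369.45851426]
[168.3710717 350.3345194]
[166.89125028 331.01135247]
```

View pics/z6.png

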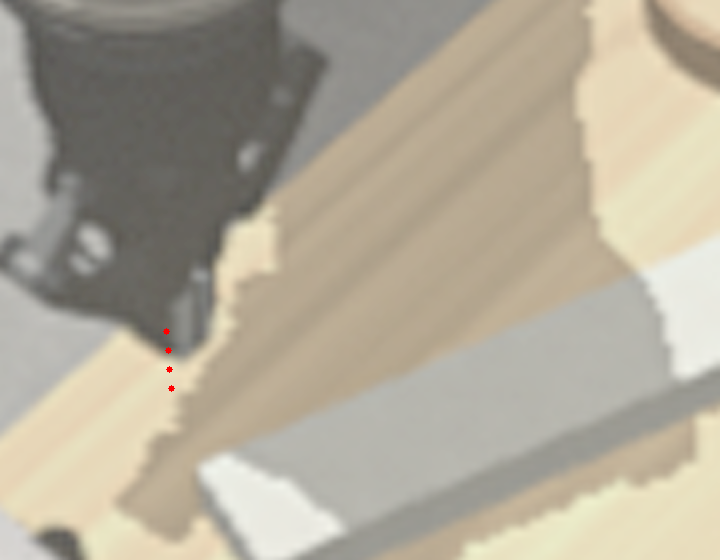

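In both scene views the real fingertips appear about 18 mm higher than the reported TCP. With a reported z of 0.022 they were therefore at about 0.04, and they skimmed over the 34 mm-high rail. That agrees with the zero force and the unmoved rail. I'll go back and come down in small steps, watching the force.

```bash
python3 -m jog '[[0,0,0.4,0,0,0,1],[-0.6,0.03,0.1,0,0,0,1],[-0.8,0.05,0,0,0,0,1],[-0.8,0.05,0,0,0,0,1],[-0.8,0.05,0,0,0,0,1],[-0.6,0.05,0,0,0,0,1],[0,0,-0.25,0,0,0,1],[0,0,-0.25,0,0,0,1]]'
python3 -m jog '[[0,0,-0.1,0,0,0,1],[0,0,-0.1,0,0,0,1],[0,0,-0.1,0,0,0,1],[0,0,-0.1,0,0,0,1]]'
python3 -m jog '[[0,0,-0.06,0,0,0,1],[0,0,-0.06,0,0,0,1],[0,0,0,0,0,0,1]]'
python3 - <<'E'
from h import *
s=get_state();print(s["eef_pos"],s["ft_force"])
k=8;x,y=265,175
o=cv2.resize(grab_frame("scene")[y:y+70,x:x+90,::-1],None,fx=k,fy=k,interpolation=cv2.INTER_CUBIC)
o=np.clip(255*(o/255.)**.5,0,255).astype(np.uint8)
cv2.imwrite("pics/z7.png",o)
E
```

```text
time_s: 7.78
eef_pos: [0.4919, -0.0338, 0.0223]
orientation: [0.636, 0.771, 0.0, 0.0]
ft_force: [0.3, 0.5, 0.3]
opening: 0.004
time_s: 8.28
eef_pos: [0.4909, -0.0339, 0.0101]
orientation: [0.637, 0.771, -0.0, 0.0]
ft_force: [0.5, 0.1, -1.0]
opening: -0.0
time_s: 8.65
eef_pos: [0.4908, -0.0339, 0.0066]
orientation: [0.637, 0.771, -0.0, -0.0]
ft_force: [0.6, 0.5, 0.5]
opening: 0.0
[ 0.49080716 -0.03389738  0.00664181] [0.59978161 0.50320291 0.4887206 ]
```

View pics/z7.png

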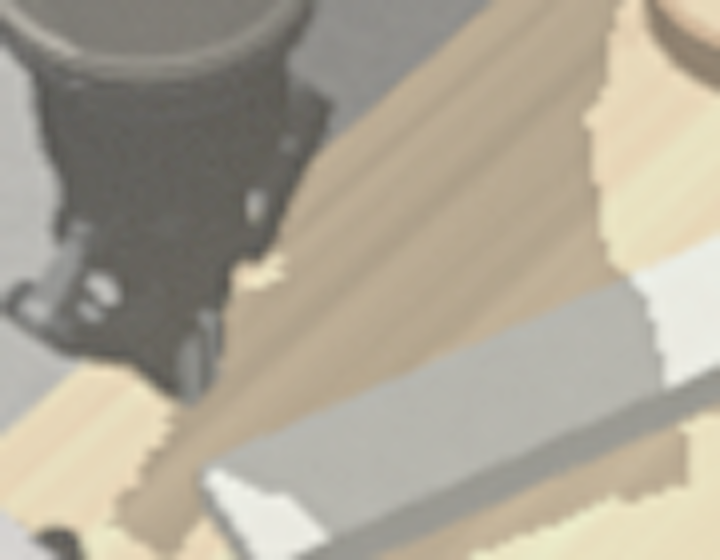

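There's no contact at a reported z of 0.0066, which is below the deck top, so the offset is real. The fingertip is now at about (195,400) in the crop and at z ≈ 0.025. I'll go a little lower and then push.

```bash
python3 -m jog '[[0,0,-0.1,0,0,0,1],[0.15,0,0,0,0,0,1],[0.15,0,0,0,0,0,1],[0.15,0,0,0,0,0,1],[0.15,0,0,0,0,0,1],[0.15,0,0,0,0,0,1],[0.15,0,0,0,0,0,1],[0.15,0,0,0,0,0,1]]'
python3 -m jog '[[0.15,0,0,0,0,0,1],[0.15,0,0,0,0,0,1],[0.15,0,0,0,0,0,1],[0.15,0,0,0,0,0,1],[0.15,0,0,0,0,0,1],[0,0,0,0,0,0,1]]'
python3 - <<'E'
from h import *
im=grab_frame("scene")[:,:,::-1];x,y=220,130
cv2.imwrite("pics/s8.png",cv2.resize(im[y:y+190,x:x+260],None,fx=3,fy=3,interpolation=cv2.INTER_CUBIC))
E
```

```text
time_s: 9.7
eef_pos: [0.5226, -0.034, 0.0037]
orientation: [0.637, 0.771, -0.0, -0.0]
ft_force: [-0.9, -0.4, 0.2]
opening: -0.001
time_s: 10.45
eef_pos: [0.5453, -0.0338, 0.0037]
orientation: [0.636, 0.771, 0.0, 0.0]
ft_force: [-0.8, 0.3, 0.2]
opening: 0.003
```

View pics/s8.png

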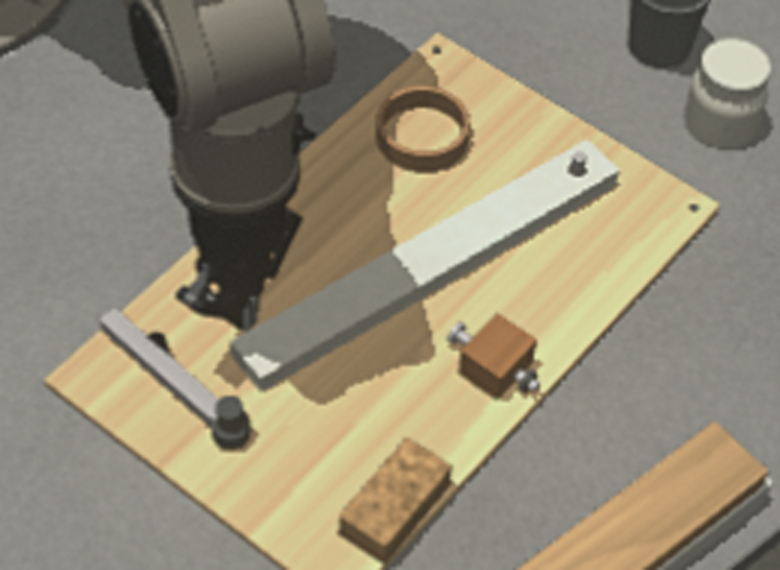

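The rail now swings: its far end corner has gone from (235,355) to (262,385). I'll continue.

```bash
python3 -m jog '[[0.2,-0.02,0,0,0,0,1],[0.2,-0.02,0,0,0,0,1],[0.2,-0.02,0,0,0,0,1],[0.2,-0.02,0,0,0,0,1],[0.2,-0.02,0,0,0,0,1],[0.2,-0.02,0,0,0,0,1],[0.2,-0.02,0,0,0,0,1],[0.15,-0.02,0,0,0,0,1]]'
python3 -m jog '[[0.1,-0.02,0,0,0,0,1],[0.1,-0.02,0,0,0,0,1],[0.07,0,0,0,0,0,1],[0.07,0,0,0,0,0,1]]'
python3 - <<'E'
from h import *
im=grab_frame("top")[:,:,::-1];x,y=180,160
cv2.imwrite("pics/t9.png",cv2.resize(im[y:y+190,x:x+260],None,fx=3,fy=3,interpolation=cv2.INTER_CUBIC))
E
```

```text
time_s: 11.5
eef_pos: [0.5917, -0.0387, 0.0037]
orientation: [0.636, 0.771, -0.0, 0.0]
ft_force: [-1.0, 0.6, 0.6]
opening: -0.0
time_s: 12.0
eef_pos: [0.6016, -0.0399, 0.0037]
orientation: [0.637, 0.771, -0.0, -0.0]
ft_force: [-0.7, 0.8, 0.6]
opening: 0.001
```

View pics/t9.png

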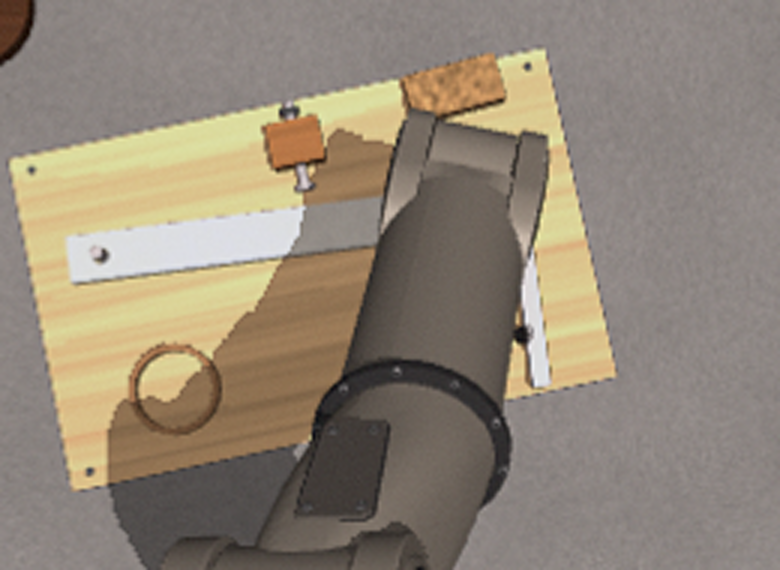

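The rail's far edge is at (303,206) and the screw head at (303,190). That leaves about 15 mm at the screw, or roughly 24 mm at the fingers. I'll creep in.

```bash
python3 -m jog '[[0.07,0,0,0,0,0,1],[0.07,0,0,0,0,0,1],[0.07,0,0,0,0,0,1],[0.07,0,0,0,0,0,1],[0.06,0,0,0,0,0,1],[0.05,0,0,0,0,0,1]]'
python3 -m jog '[[0.03,0,0,0,0,0,1],[0.03,0,0,0,0,0,1],[0.03,0,0,0,0,0,1]]'
python3 -m jog '[[0.03,0,0,0,0,0,1],[0.03,0,0,0,0,0,1]]'
```

```text
time_s: 12.8
eef_pos: [0.6133, -0.0399, 0.0037]
orientation: [0.637, 0.771, -0.0, 0.0]
ft_force: [-1.5, 0.8, 0.2]
opening: -0.0
time_s: 13.18
eef_pos: [0.616, -0.0399, 0.0037]
orientation: [0.637, 0.771, -0.0, 0.0]
ft_force: [-1.0, 0.8, 0.5]
opening: 0.001
time_s: 13.42
eef_pos: [0.6178, -0.0399, 0.0037]
orientation: [0.637, 0.771, -0.0, 0.0]
ft_force: [-1.3, 0.9, 1.1]
opening: -0.003
```

```bash
python3 - <<'E'
from h import *
im=grab_frame("top")[:,:,::-1];x,y=250,190
cv2.imwrite("pics/t10.png",cv2.resize(im[y:y+70,x:x+80],None,fx=8,fy=8,interpolation=cv2.INTER_CUBIC))
E
```

```text
(no output)
```

View pics/t10.png

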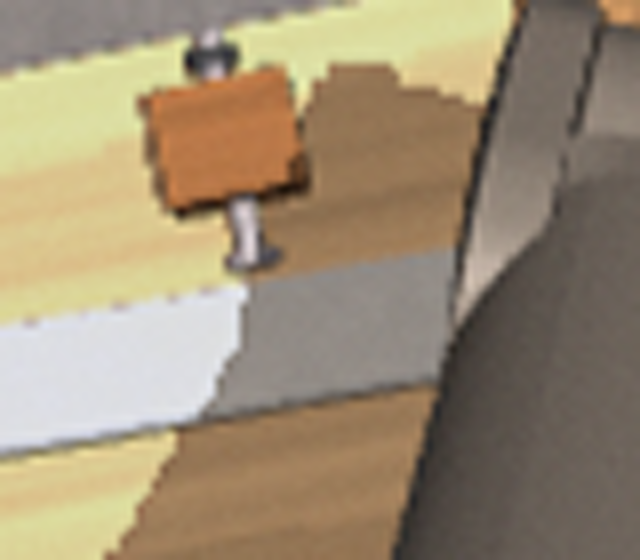

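About 1 px (3 mm) of gap is left at the screw head, with the head's bottom at (252,270) and the rail edge at 281. From here I'll use small steps.

```bash
python3 -m jog '[[0.02,0,0,0,0,0,1],[0.02,0,0,0,0,0,1],[0.02,0,0,0,0,0,1]]'
python3 -m jog '[[0.015,0,0,0,0,0,1],[0.01,0,0,0,0,0,1]]'
```

```text
time_s: 13.85
eef_pos: [0.6196, -0.0399, 0.0037]
orientation: [0.637, 0.771, -0.0, 0.0]
ft_force: [-1.5, 0.3, 0.5]
opening: -0.003
time_s: 14.1
eef_pos: [0.6203, -0.04, 0.0037]
orientation: [0.637, 0.771, -0.0, 0.0]
ft_force: [-0.5, 0.5, 1.5]
opening: -0.002
```

```bash
python3 -m jog '[[0.01,0,0,0,0,0,1],[0.01,0,0,0,0,0,1]]'
```

```text
time_s: 14.35
eef_pos: [0.6209, -0.0399, 0.0037]
orientation: [0.637, 0.771, -0.0, 0.0]
ft_force: [-2.0, 0.5, 1.5]
opening: 0.001
```

```bash
python3 -m jog '[[0.01,0,0,0,0,0,1],[0.01,0,0,0,0,0,1]]'
```

```text
time_s: 14.6
eef_pos: [0.6215, -0.0399, 0.0037]
orientation: [0.637, 0.771, -0.0, 0.0]
ft_force: [-0.9, 0.4, 1.7]
opening: 0.005
```

```bash
python3 -m jog '[[0.01,0,0,0,0,0,1],[0.01,0,0,0,0,0,1]]'
```

```text
time_s: 14.85
eef_pos: [0.6221, -0.0399, 0.0037]
orientation: [0.637, 0.771, -0.0, -0.0]
ft_force: [-1.5, 0.0, 1.8]
opening: -0.001
```

```bash
python3 -m jog '[[0.01,0,0,0,0,0,1],[0.01,0,0,0,0,0,1]]'
```

```text
time_s: 15.1
eef_pos: [0.6227, -0.0399, 0.0037]
orientation: [0.637, 0.771, -0.0, -0.0]
ft_force: [-1.0, 0.4, 1.0]
opening: -0.002
```

```bash
python3 -m jog '[[0.01,0,0,0,0,0,1],[0.01,0,0,0,0,0,1]]'
```

```text
time_s: 15.35
eef_pos: [0.6233, -0.0399, 0.0037]
orientation: [0.637, 0.771, -0.0, -0.0]
ft_force: [-0.8, 1.3, 0.4]
opening: -0.001
```

```bash
python3 -m jog '[[0.01,0,0,0,0,0,1],[0.01,0,0,0,0,0,1]]'
```

```text
time_s: 15.6
eef_pos: [0.6239, -0.0399, 0.0037]
orientation: [0.636, 0.771, -0.0, 0.0]
ft_force: [-1.9, 1.3, 0.7]
opening: -0.003
```

```bash
python3 -m jog '[[0.01,0,0,0,0,0,1],[0.01,0,0,0,0,0,1]]'
```

```text
time_s: 15.85
eef_pos: [0.6245, -0.0399, 0.0037]
orientation: [0.636, 0.771, -0.0, 0.0]
ft_force: [-1.7, 1.4, 1.4]
opening: -0.003
```

```bash
python3 -m jog '[[0.01,0,0,0,0,0,1],[0.01,0,0,0,0,0,1]]'
```

```text
time_s: 16.1
eef_pos: [0.6251, -0.0399, 0.0037]
orientation: [0.637, 0.771, -0.0, 0.0]
ft_force: [-1.0, 0.8, 0.6]
opening: -0.002
```

```bash
python3 -m jog '[[0.01,0,0,0,0,0,1],[0.01,0,0,0,0,0,1]]'
```

```text
time_s: 16.35
eef_pos: [0.6257, -0.0399, 0.0037]
orientation: [0.637, 0.771, -0.0, 0.0]
ft_force: [-1.2, 0.4, 1.0]
opening: -0.0
```

```bash
python3 -m jog '[[0.01,0,0,0,0,0,1],[0.01,0,0,0,0,0,1]]'
```

```text
time_s: 16.6
eef_pos: [0.6263, -0.0399, 0.0037]
orientation: [0.637, 0.771, -0.0, 0.0]
ft_force: [-1.8, -0.3, 1.6]
opening: -0.001
```

```bash
python3 -m jog '[[0.01,0,0,0,0,0,1],[0.01,0,0,0,0,0,1]]'
```

```text
time_s: 16.85
eef_pos: [0.6269, -0.0399, 0.0037]
orientation: [0.637, 0.771, -0.0, 0.0]
ft_force: [-1.7, 0.5, 1.0]
opening: -0.0
```

```bash
python3 - <<'E'
from h import *
im=grab_frame("top")[:,:,::-1];x,y=250,190
cv2.imwrite("pics/t11.png",cv2.resize(im[y:y+70,x:x+80],None,fx=8,fy=8,interpolation=cv2.INTER_CUBIC))
E
```

```text
(no output)
```

View pics/t11.png

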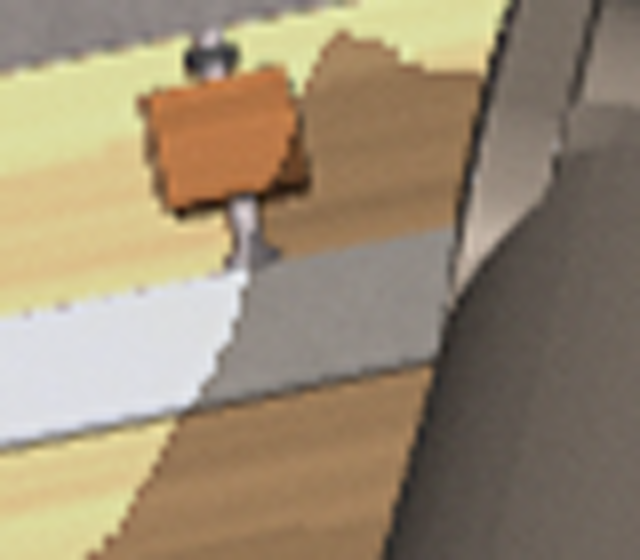

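The rail edge at (252,265) now reaches the screw head's rim, so contact is very close. I'll keep feeling for it.

```bash
python3 -m jog '[[0.01,0,0,0,0,0,1],[0.01,0,0,0,0,0,1]]'
```

```text
time_s: 17.15
eef_pos: [0.6275, -0.0399, 0.0037]
orientation: [0.637, 0.771, -0.0, -0.0]
ft_force: [-0.7, 1.4, 0.8]
opening: -0.005
```

```bash
python3 -m jog '[[0.01,0,0,0,0,0,1],[0.01,0,0,0,0,0,1]]'
```

```text
time_s: 17.4
eef_pos: [0.6281, -0.0399, 0.0037]
orientation: [0.637, 0.771, -0.0, 0.0]
ft_force: [-1.1, 0.6, 0.7]
opening: 0.005
```

```bash
python3 -m jog '[[0.01,0,0,0,0,0,1],[0.01,0,0,0,0,0,1]]'
```

```text
time_s: 17.65
eef_pos: [0.6287, -0.0399, 0.0037]
orientation: [0.636, 0.771, -0.0, 0.0]
ft_force: [-1.2, 0.1, 1.9]
opening: -0.001
```

```bash
python3 -m jog '[[0.01,0,0,0,0,0,1],[0.01,0,0,0,0,0,1]]'
```

```text
time_s: 17.9
eef_pos: [0.629, -0.0399, 0.0036]
orientation: [0.637, 0.771, -0.0, -0.0]
ft_force: [-5.0, 0.9, 2.9]
opening: 0.003
```

Contact at x = 0.629 with about 5 N. I'll add a touch and hold.

```bash
python3 -m jog '[[0,0,0,0,0,0,1]]'; python3 -m jog '[[0.003,0,0,0,0,0,1],[0,0,0,0,0,0,1]]'
```

```text
time_s: 18.02
eef_pos: [0.629, -0.0399, 0.0036]
orientation: [0.637, 0.771, -0.0, -0.0]
ft_force: [-4.3, 1.3, 2.0]
opening: 0.001
time_s: 18.27
eef_pos: [0.629, -0.0399, 0.0036]
orientation: [0.637, 0.771, -0.0, -0.0]
ft_force: [-4.7, 1.1, 2.8]
opening: 0.001
```

```bash
python3 -m jog '[[0.006,0,0,0,0,0,1],[0,0,0,0,0,0,1]]'; python3 -m jog '[[0,0,0,0,0,0,1],[0,0,0,0,0,0,1]]'
```

```text
time_s: 18.52
eef_pos: [0.629, -0.0399, 0.0036]
orientation: [0.637, 0.771, -0.0, -0.0]
ft_force: [-5.8, 1.5, 3.3]
opening: -0.003
time_s: 18.77
eef_pos: [0.6291, -0.0399, 0.0036]
orientation: [0.637, 0.771, -0.0, -0.0]
ft_force: [-6.5, 1.2, 3.7]
opening: -0.005
```

```bash
python3 -m jog '[[0.003,0,0,0,0,0,1],[0,0,0,0,0,0,1],[0,0,0,0,0,0,1],[0,0,0,0,0,0,1]]';python3 -m jog '[[0,0,0,0,0,0,1],[0,0,0,0,0,0,1],[0,0,0,0,0,0,1],[0,0,0,0,0,0,1],[0,0,0,0,0,0,1],[0,0,0,0,0,0,1]]'
```

```text
time_s: 19.27
eef_pos: [0.6291, -0.0399, 0.0036]
orientation: [0.637, 0.771, -0.0, -0.0]
ft_force: [-6.1, 0.8, 3.5]
opening: -0.002
time_s: 20.02
eef_pos: [0.6291, -0.0399, 0.0036]
orientation: [0.637, 0.771, -0.0, -0.0]
ft_force: [-6.5, 1.3, 3.2]
opening: 0.004
```

Held for about 1.5 s at 6.5 N horizontal (7.4 N total). I'll back off square to the rail, lift, and go round behind the clamp arm.

```bash
python3 -m jog '[[-0.05,-0.01,0,0,0,0,1],[-0.15,-0.03,0,0,0,0,1],[-0.4,-0.08,0,0,0,0,1],[-0.4,-0.08,0,0,0,0,1],[0,0,0.8,0,0,0,1],[0,0,0.8,0,0,0,1],[-0.3,-0.4,0.4,0,0,0,1],[-0.5,-0.6,0,0,0,0,1]]'
python3 -m jog '[[-0.7,-0.8,0,0,0,0,1],[-0.7,-0.8,0,0,0,0,1],[-0.7,-0.8,0,0,0,0,1],[-0.6,-0.6,0,0,0,0,1],[0,0,0,0,0,0,1]]'
python3 - <<'E'
from h import *
for n,(x,y) in(("scene",(220,130)),("top",(180,160))):
    im=grab_frame(n)[:,:,::-1];k=3
    cv2.imwrite(f"pics/{n}12.png",cv2.resize(im[y:y+190,x:x+260],None,fx=k,fy=k,interpolation=cv2.INTER_CUBIC))
E
```

```text
time_s: 21.02
eef_pos: [0.5749, -0.0769, 0.0641]
orientation: [0.636, 0.771, 0.0, 0.0]
ft_force: [-0.2, -1.0, 0.3]
opening: 0.003
time_s: 21.65
eef_pos: [0.4913, -0.1684, 0.0629]
orientation: [0.638, 0.77, -0.001, -0.001]
ft_force: [0.4, 0.2, -0.3]
opening: 0.005
```

View pics/scene12.png

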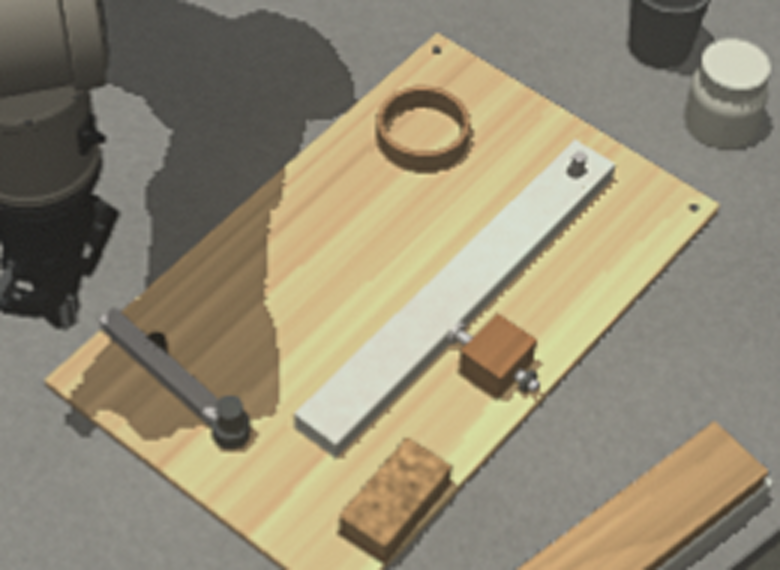

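View pics/top12.png

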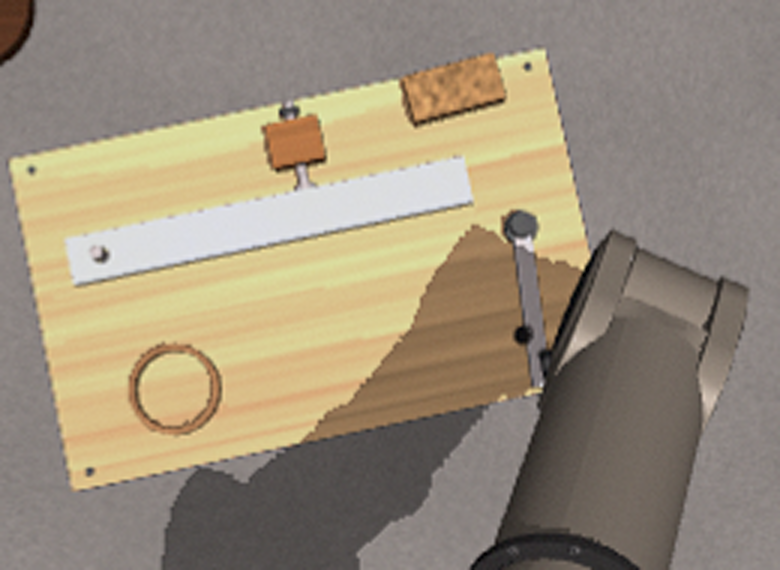

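The rail stays home against the screw at scene (458,335), and the fingers hang clear of the arm on its outer side. I'll come down and compute the push path.

```bash
python3 -m jog '[[0,0,-0.6,0,0,0,1],[0,0,-0.6,0,0,0,1],[0,0,-0.4,0,0,0,1],[0,0,-0.3,0,0,0,1],[0,0,-0.1,0,0,0,1],[0,0,0,0,0,0,1]]'
python3 - <<'E'
from h import *
k=6;x,y=215,175
o=cv2.resize(grab_frame("scene")[y:y+90,x:x+110,::-1],None,fx=k,fy=k,interpolation=cv2.INTER_CUBIC)
o=np.clip(255*(o/255.)**.5,0,255).astype(np.uint8)
cv2.imwrite("pics/z13.png",o)
h=np.array([.6195,-.104]);
yaw=np.radians(101)
for d in range(186,86,-10):
    a=np.radians(d);u=np.array([np.cos(a),np.sin(a)]);n=np.array([-u[1],u[0]]) # CCW normal = trailing
    tx=np.array([np.cos(yaw),np.sin(yaw)]);ty=np.array([-tx[1],tx[0]])
    s=.009+.0145*abs(tx@n)+.011*abs(ty@n)
    print(d,(h+.13*u+s*n).round(4),round(s,4))
E
```

```text
time_s: 22.5
eef_pos: [0.4947, -0.166, 0.0037]
orientation: [0.637, 0.771, -0.0, 0.0]
ft_force: [-0.1, -0.6, -0.0]
opening: -0.001
186 [ 0.4928 -0.1419] 0.0244
176 [ 0.488  -0.1207] 0.0259
166 [ 0.4869 -0.0985] 0.0268
156 [ 0.4897 -0.076 ] 0.0272
146 [ 0.4966 -0.0537] 0.027
136 [ 0.5077 -0.0326] 0.0263
126 [ 0.5228 -0.0136] 0.0251
116 [0.5415 0.0026] 0.0234
106 [0.5633 0.0151] 0.0212
96 [0.5848 0.0231] 0.0212
```

View pics/z13.png

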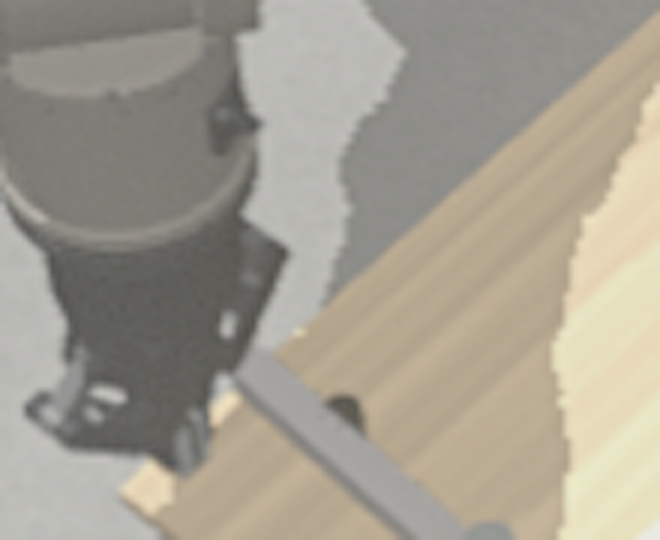

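The fingertip, at (190,465), is on the outer side of the arm and level with it. I'll swing the arm along the computed arc.

```bash
python3 -m jog '[[-0.03,0.4,0,0,0,0,1],[-0.03,0.4,0,0,0,0,1],[-0.053,0.235,0,0,0,0,1],[-0.053,0.235,0,0,0,0,1],[-0.053,0.235,0,0,0,0,1],[-0.012,0.247,0,0,0,0,1],[-0.012,0.247,0,0,0,0,1],[-0.012,0.247,0,0,0,0,1]]'
python3 - <<'E'
from h import *
im=grab_frame("scene")[:,:,::-1];x,y=220,130
cv2.imwrite("pics/s14.png",cv2.resize(im[y:y+190,x:x+260],None,fx=3,fy=3,interpolation=cv2.INTER_CUBIC))
E
```

```text
time_s: 23.55
eef_pos: [0.4879, -0.0992, 0.0041]
orientation: [0.637, 0.771, 0.0, 0.001]
ft_force: [2.8, -7.3, 0.8]
opening: 0.001
```

View pics/s14.png

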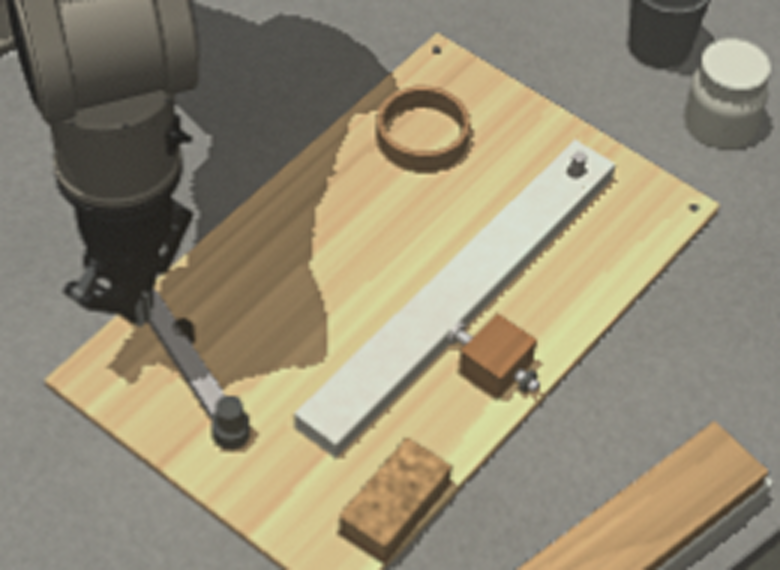

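The arm is turning: it now runs from the hinge at (230,415) to the finger at (143,310), with about 7.5 N across it. I'll continue.

```bash
python3 -m jog '[[0.031,0.25,0,0,0,0,1],[0.031,0.25,0,0,0,0,1],[0.031,0.25,0,0,0,0,1],[0.077,0.248,0,0,0,0,1],[0.077,0.248,0,0,0,0,1],[0.077,0.248,0,0,0,0,1]]'
python3 -m jog '[[0.123,0.234,0,0,0,0,1],[0.123,0.234,0,0,0,0,1],[0.123,0.234,0,0,0,0,1],[0.168,0.211,0,0,0,0,1],[0.168,0.211,0,0,0,0,1],[0.168,0.211,0,0,0,0,1]]'
python3 - <<'E'
from h import *
for n,(x,y) in(("scene",(220,130)),("top",(180,160))):
    im=grab_frame(n)[:,:,::-1];k=3
    cv2.imwrite(f"pics/{n}15.png",cv2.resize(im[y:y+190,x:x+260],None,fx=k,fy=k,interpolation=cv2.INTER_CUBIC))
E
```

```text
time_s: 24.35
eef_pos: [0.4968, -0.0546, 0.0038]
orientation: [0.637, 0.771, -0.0, 0.001]
ft_force: [1.0, -8.1, -1.8]
opening: 0.001
time_s: 25.1
eef_pos: [0.5227, -0.0147, 0.0038]
orientation: [0.637, 0.771, -0.001, 0.0]
ft_force: [-2.1, -9.1, 4.4]
opening: -0.001
```

View pics/scene15.png

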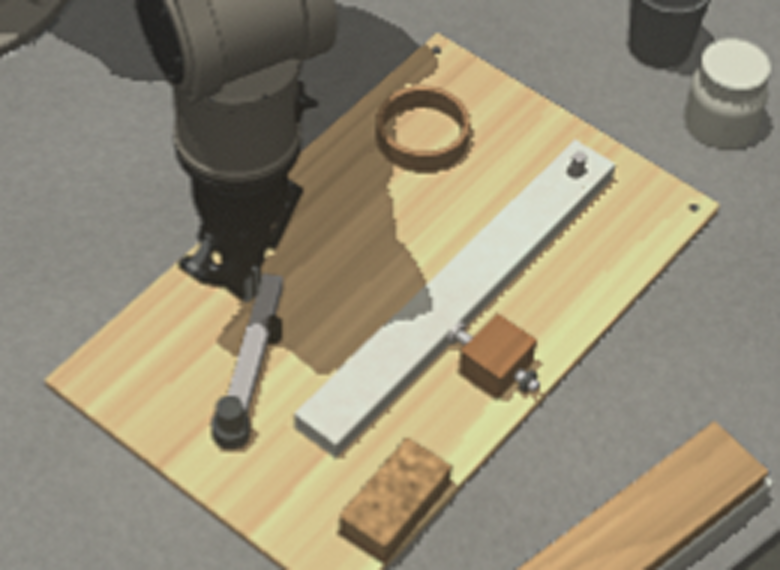

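View pics/top15.png

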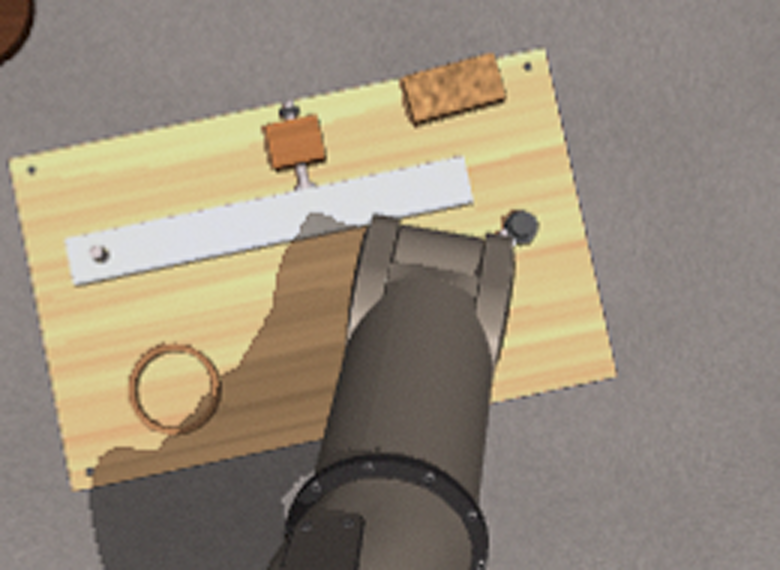

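The arm, from (230,400) to (270,285) in the scene crop, is at roughly 126°. I'll continue to about 108° and then slow down.

```bash
python3 -m jog '[[0.208,0.18,0,0,0,0,1],[0.208,0.18,0,0,0,0,1],[0.208,0.18,0,0,0,0,1],[0.2,0.12,0,0,0,0,1],[0.15,0.09,0,0,0,0,1],[0.1,0.06,0,0,0,0,1],[0.06,0.035,0,0,0,0,1]]'
python3 - <<'E'
from h import *
for n,(x,y) in(("scene",(260,180)),):
    im=grab_frame(n)[:,:,::-1];k=7
    cv2.imwrite(f"pics/{n}16.png",cv2.resize(im[y:y+100,x:x+110],None,fx=k,fy=6,interpolation=cv2.INTER_CUBIC))
E
```

```text
time_s: 26.08
eef_pos: [0.5561, 0.0107, 0.0036]
orientation: [0.637, 0.771, -0.001, -0.0]
ft_force: [-3.8, -6.9, 4.9]
opening: -0.001
```

View pics/scene16.png

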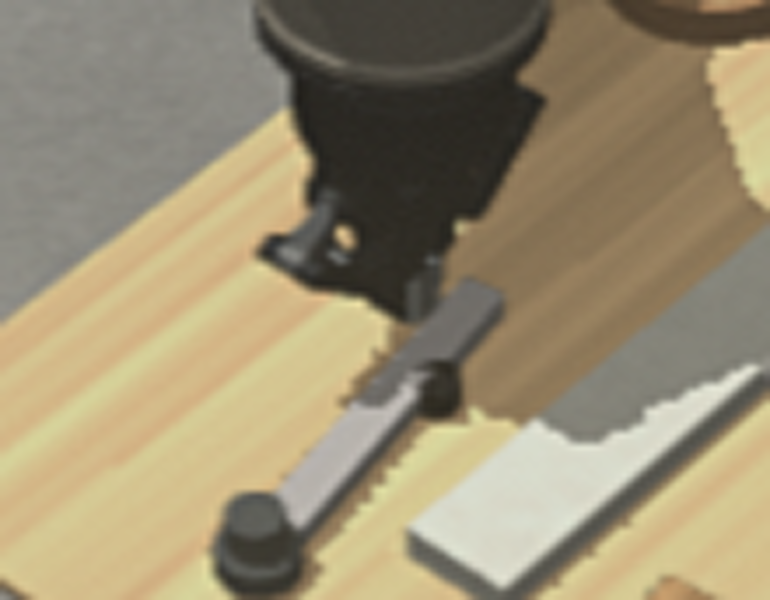

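The nub at (440,390) is still roughly 25 mm from the rail's near edge. I'll carry on mainly along x, a bit slower.

```bash
python3 -m jog '[[0.1,0,0,0,0,0,1],[0.1,0.01,0,0,0,0,1],[0.1,0.01,0,0,0,0,1],[0.1,0.01,0,0,0,0,1],[0.1,0.01,0,0,0,0,1],[0.05,0,0,0,0,0,1]]'
python3 - <<'E'
from h import *
for n,(x,y) in(("scene",(260,180)),):
    im=grab_frame(n)[:,:,::-1];k=7
    cv2.imwrite(f"pics/{n}17.png",cv2.resize(im[y:y+100,x:x+110],None,fx=k,fy=6,interpolation=cv2.INTER_CUBIC))
E
```

```text
time_s: 26.88
eef_pos: [0.5718, 0.0142, 0.0035]
orientation: [0.636, 0.772, -0.0, -0.002]
ft_force: [-8.6, 6.1, 7.6]
opening: -0.0
```

View pics/scene17.png

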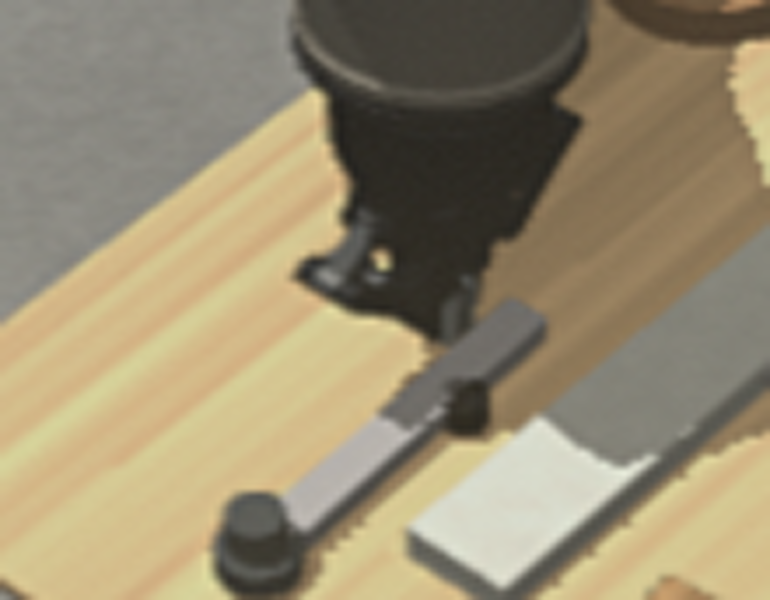

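The nub at (468,405) is about 12 mm from the rail. Sideways strain has built up at the finger (Fy +6), so I'll relieve it with a little +y as I advance.

```bash
python3 -m jog '[[0.04,0.06,0,0,0,0,1],[0.04,0.06,0,0,0,0,1],[0.05,0.02,0,0,0,0,1],[0.05,0.01,0,0,0,0,1]]'
python3 -m jog '[[0.04,0.007,0,0,0,0,1],[0.04,0.007,0,0,0,0,1]]'
python3 - <<'E'
from h import *
for n,(x,y) in(("scene",(260,180)),):
    im=grab_frame(n)[:,:,::-1];k=7
    cv2.imwrite(f"pics/{n}18.png",cv2.resize(im[y:y+100,x:x+110],None,fx=k,fy=6,interpolation=cv2.INTER_CUBIC))
E
```

```text
time_s: 27.42
eef_pos: [0.5776, 0.0166, 0.0036]
orientation: [0.637, 0.771, -0.001, -0.001]
ft_force: [-5.6, -4.8, 6.2]
opening: 0.002
time_s: 27.68
eef_pos: [0.5799, 0.0172, 0.0035]
orientation: [0.637, 0.771, -0.001, -0.001]
ft_force: [-6.6, -3.5, 5.6]
opening: 0.002
```

View pics/scene18.png

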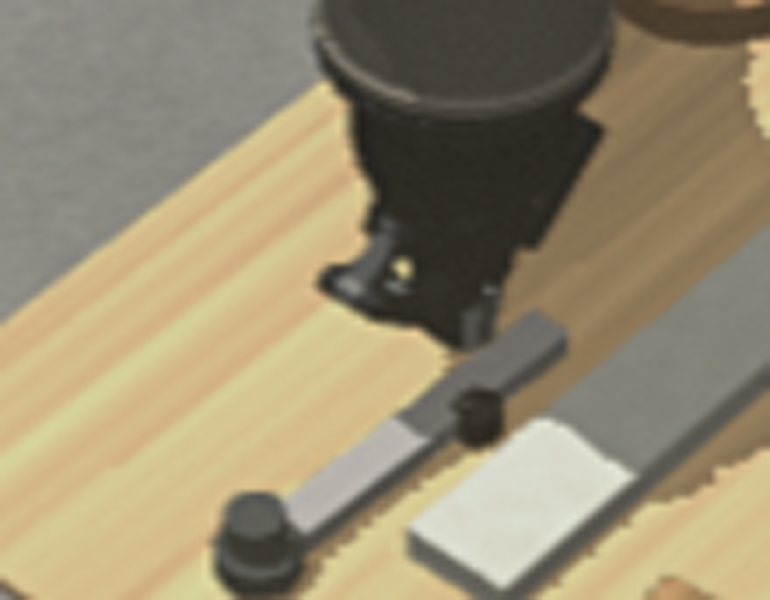

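The gap is down to about 8 mm (nub edge at (503,410), rail edge at (543,420)). I'll use finer steps from here; the baseline push is about 6.5 N along x.

```bash
python3 -m jog '[[0.03,0.004,0,0,0,0,1],[0.03,0.004,0,0,0,0,1],[0.03,0.004,0,0,0,0,1],[0.03,0.004,0,0,0,0,1]]'
python3 - <<'E'
from h import *
for n,(x,y) in(("scene",(260,180)),):
    im=grab_frame(n)[:,:,::-1];k=7
    cv2.imwrite(f"pics/{n}19.png",cv2.resize(im[y:y+100,x:x+110],None,fx=k,fy=6,interpolation=cv2.INTER_CUBIC))
E
```

```text
time_s: 28.22
eef_pos: [0.5834, 0.0179, 0.0035]
orientation: [0.637, 0.771, -0.001, -0.001]
ft_force: [-6.8, -3.7, 6.6]
opening: 0.003
```

View pics/scene19.png

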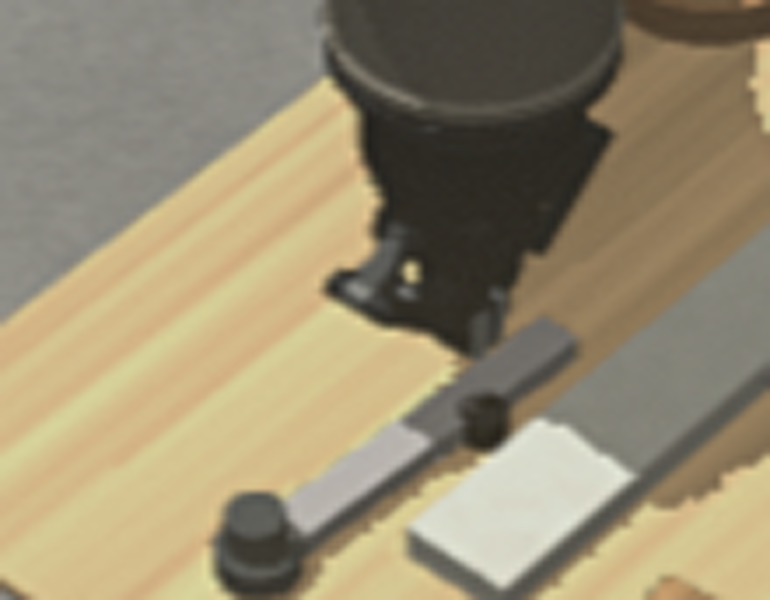

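The nub at (485,420) is nearly at the rail edge, with a few mm to go.

```bash
python3 -m jog '[[0.015,0.002,0,0,0,0,1],[0.015,0.002,0,0,0,0,1]]'
```

```text
time_s: 28.52
eef_pos: [0.5843, 0.0181, 0.0035]
orientation: [0.637, 0.771, -0.001, -0.001]
ft_force: [-5.8, -2.5, 6.2]
opening: -0.001
```

```bash
python3 -m jog '[[0.01,0.002,0,0,0,0,1],[0.01,0.002,0,0,0,0,1]]'
```

```text
time_s: 28.78
eef_pos: [0.5849, 0.0182, 0.0035]
orientation: [0.637, 0.771, -0.001, -0.001]
ft_force: [-5.9, -2.7, 5.8]
opening: 0.001
```

```bash
python3 -m jog '[[0.01,0.002,0,0,0,0,1],[0.01,0.002,0,0,0,0,1]]'
```

```text
time_s: 29.02
eef_pos: [0.5855, 0.0183, 0.0035]
orientation: [0.637, 0.771, -0.001, -0.001]
ft_force: [-6.6, -2.3, 5.4]
opening: -0.0
```

```bash
python3 -m jog '[[0.01,0.002,0,0,0,0,1],[0.01,0.002,0,0,0,0,1]]'
```

```text
time_s: 29.28
eef_pos: [0.586, 0.0184, 0.0034]
orientation: [0.637, 0.771, -0.001, -0.001]
ft_force: [-6.3, -2.5, 4.4]
opening: -0.003
```

```bash
python3 -m jog '[[0.01,0.002,0,0,0,0,1],[0.01,0.002,0,0,0,0,1]]'
```

```text
time_s: 29.52
eef_pos: [0.5865, 0.0186, 0.0034]
orientation: [0.637, 0.771, -0.001, -0.001]
ft_force: [-5.7, -1.6, 4.6]
opening: 0.0
```

```bash
python3 -m jog '[[0.01,0.002,0,0,0,0,1],[0.01,0.002,0,0,0,0,1]]'
```

```text
time_s: 29.78
eef_pos: [0.5872, 0.0187, 0.0034]
orientation: [0.637, 0.771, -0.001, -0.001]
ft_force: [-5.9, -3.1, 4.6]
opening: 0.003
```

```bash
python3 -m jog '[[0.01,0.001,0,0,0,0,1],[0.01,0.001,0,0,0,0,1]]'
```

```text
time_s: 30.02
eef_pos: [0.5878, 0.0187, 0.0034]
orientation: [0.637, 0.771, -0.001, -0.001]
ft_force: [-6.9, -2.0, 4.7]
opening: -0.002
```

```bash
python3 -m jog '[[0.01,0.001,0,0,0,0,1],[0.01,0.001,0,0,0,0,1]]'
```

```text
time_s: 30.28
eef_pos: [0.5884, 0.0188, 0.0034]
orientation: [0.637, 0.771, -0.001, -0.001]
ft_force: [-5.6, -1.1, 4.5]
opening: 0.005
```

```bash
python3 - <<'E'
from h import *
for n,(x,y) in(("scene",(300,220)),):
    im=grab_frame(n)[:,:,::-1];k=12
    cv2.imwrite(f"pics/{n}20.png",cv2.resize(im[y:y+50,x:x+60],None,fx=k,fy=k,interpolation=cv2.INTER_CUBIC))
E
python3 -m jog '[[0.01,0.001,0,0,0,0,1],[0.01,0.001,0,0,0,0,1]]'
```

```text
time_s: 30.58
eef_pos: [0.589, 0.0189, 0.0034]
orientation: [0.637, 0.771, -0.001, -0.001]
ft_force: [-6.7, -1.7, 4.9]
opening: -0.002
```

View pics/scene20.png

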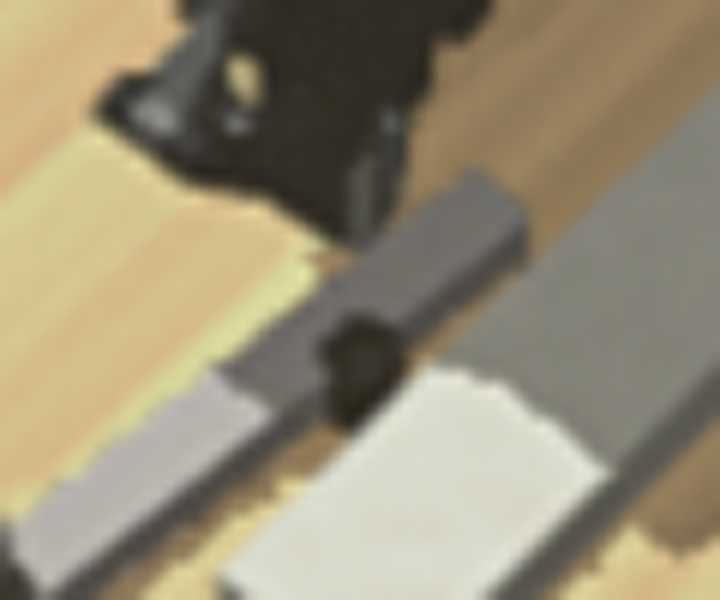

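The nub's lower right edge at (390,390) is at the rail's edge line, so contact is imminent. I'll continue in 0.3–0.6 mm steps.

```bash
python3 -m jog '[[0.01,0.001,0,0,0,0,1],[0.01,0.001,0,0,0,0,1]]'
```

```text
time_s: 30.82
eef_pos: [0.5896, 0.019, 0.0034]
orientation: [0.637, 0.771, -0.001, -0.001]
ft_force: [-5.9, -1.5, 4.3]
opening: -0.001
```

```bash
python3 -m jog '[[0.01,0.001,0,0,0,0,1],[0.01,0.001,0,0,0,0,1]]'
```

```text
time_s: 31.08
eef_pos: [0.5901, 0.0191, 0.0034]
orientation: [0.637, 0.771, -0.001, -0.001]
ft_force: [-6.4, -1.4, 4.8]
opening: 0.0
```

```bash
python3 -m jog '[[0.01,0.001,0,0,0,0,1],[0.01,0.001,0,0,0,0,1]]'
```

```text
time_s: 31.32
eef_pos: [0.5908, 0.0191, 0.0034]
orientation: [0.637, 0.771, -0.001, -0.001]
ft_force: [-7.0, -1.5, 5.2]
opening: -0.002
```

```bash
python3 -m jog '[[0.01,0.001,0,0,0,0,1],[0.01,0.001,0,0,0,0,1]]'
```

```text
time_s: 31.58
eef_pos: [0.5913, 0.0192, 0.0034]
orientation: [0.637, 0.771, -0.001, -0.001]
ft_force: [-6.8, -1.6, 4.5]
opening: 0.002
```

```bash
python3 -m jog '[[0.01,0.001,0,0,0,0,1],[0.005,0,0,0,0,0,1]]'
```

```text
time_s: 31.82
eef_pos: [0.5918, 0.0193, 0.0034]
orientation: [0.637, 0.771, -0.001, -0.001]
ft_force: [-6.8, -1.6, 4.9]
opening: 0.002
```

```bash
python3 -m jog '[[0.01,0.001,0,0,0,0,1],[0.005,0,0,0,0,0,1]]'
```

```text
time_s: 32.08
eef_pos: [0.5922, 0.0194, 0.0034]
orientation: [0.637, 0.771, -0.001, -0.001]
ft_force: [-6.6, -1.5, 5.5]
opening: -0.001
```

```bash
python3 -m jog '[[0.01,0.001,0,0,0,0,1],[0.005,0,0,0,0,0,1]]'
```

```text
time_s: 32.33
eef_pos: [0.5924, 0.0194, 0.0033]
orientation: [0.637, 0.771, -0.001, -0.001]
ft_force: [-8.6, -1.6, 6.2]
opening: -0.005
```

```bash
python3 -m jog '[[0.01,0.001,0,0,0,0,1],[0.005,0,0,0,0,0,1]]'
```

```text
time_s: 32.58
eef_pos: [0.5926, 0.0194, 0.0033]
orientation: [0.637, 0.771, -0.001, -0.001]
ft_force: [-10.1, -1.9, 7.8]
opening: -0.002
```

The push has risen from 6.5 N to 10 N, which means about 4.7 N at the nub and about 7 N at the stop. I'll add one small increment and hold.

```bash
python3 -m jog '[[0.005,0,0,0,0,0,1],[0,0,0,0,0,0,1],[0,0,0,0,0,0,1]]'
```

```text
time_s: 32.95
eef_pos: [0.5926, 0.0193, 0.0033]
orientation: [0.637, 0.771, -0.001, -0.002]
ft_force: [-9.6, -1.3, 6.4]
opening: -0.001
```

```bash
python3 -m jog '[[0,0,0,0,0,0,1],[0,0,0,0,0,0,1],[0,0,0,0,0,0,1],[0,0,0,0,0,0,1]]'
```

```text
time_s: 33.45
eef_pos: [0.5926, 0.0193, 0.0033]
orientation: [0.637, 0.771, -0.001, -0.001]
ft_force: [-10.0, -2.2, 6.8]
opening: -0.002
```

There's margin to firm it up slightly before letting go.

```bash
python3 -m jog '[[0.005,0,0,0,0,0,1],[0,0,0,0,0,0,1],[0,0,0,0,0,0,1]]'
```

```text
time_s: 33.83
eef_pos: [0.5926, 0.0193, 0.0033]
orientation: [0.637, 0.771, -0.001, -0.002]
ft_force: [-10.8, -1.3, 8.3]
opening: -0.002
```

```bash
python3 -m jog '[[0.005,0,0,0,0,0,1],[0,0,0,0,0,0,1],[0,0,0,0,0,0,1]]'
```

```text
time_s: 34.2
eef_pos: [0.5926, 0.0193, 0.0033]
orientation: [0.637, 0.771, -0.001, -0.002]
ft_force: [-11.4, -2.3, 8.4]
opening: -0.002
```

Now about 6 N at the nub and 9 N at the stop. I'll retreat straight back, lift clear, and check.

```bash
python3 -m jog '[[-0.03,0,0,0,0,0,1],[-0.1,0,0,0,0,0,1],[-0.4,0,0,0,0,0,1],[-0.5,0,0,0,0,0,1],[0,0,0.8,0,0,0,1],[0,0,0.9,0,0,0,1],[-0.4,0.4,0.9,0,0,0,1],[-0.6,0.8,0.9,0,0,0,1]]'
python3 -m jog '[[-0.6,0.8,0.9,0,0,0,1],[-0.3,0.8,0.5,0,0,0,1],[0,0.8,0,0,0,0,1],[0,0.8,0,0,0,0,1],[0,0.5,0,0,0,0,1],[0,0,0,0,0,0,1]]'
python3 - <<'E'
from h import *
for n,(x,y) in(("scene",(220,130)),("top",(180,160))):
    im=grab_frame(n)[:,:,::-1];k=3
    cv2.imwrite(f"pics/{n}21.png",cv2.resize(im[y:y+190,x:x+260],None,fx=k,fy=k,interpolation=cv2.INTER_CUBIC))
E
```

```text
time_s: 35.2
eef_pos: [0.5331, 0.0551, 0.1094]
orientation: [0.637, 0.771, -0.0, -0.0]
ft_force: [0.4, 0.4, 1.3]
opening: -0.004
time_s: 35.95
eef_pos: [0.5067, 0.1671, 0.1505]
orientation: [0.636, 0.772, -0.0, -0.0]
ft_force: [-1.3, 0.7, -0.1]
opening: 0.004
```

View pics/scene21.png

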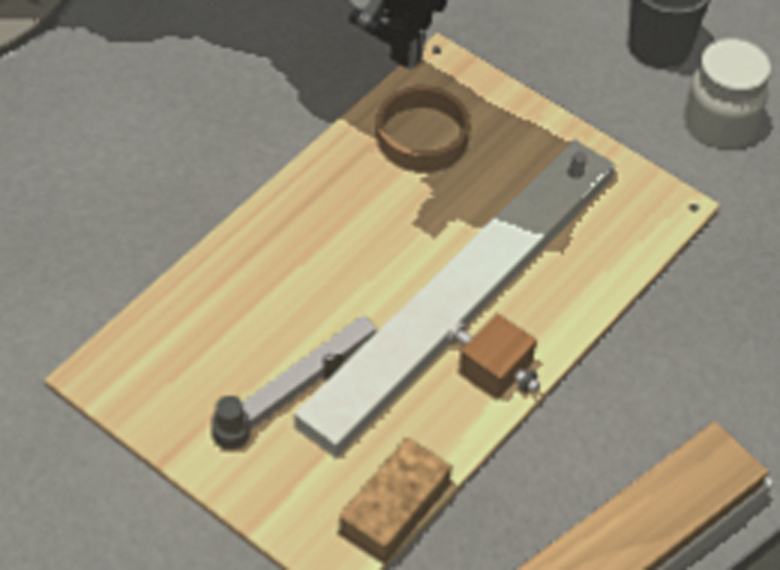

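View pics/top21.png

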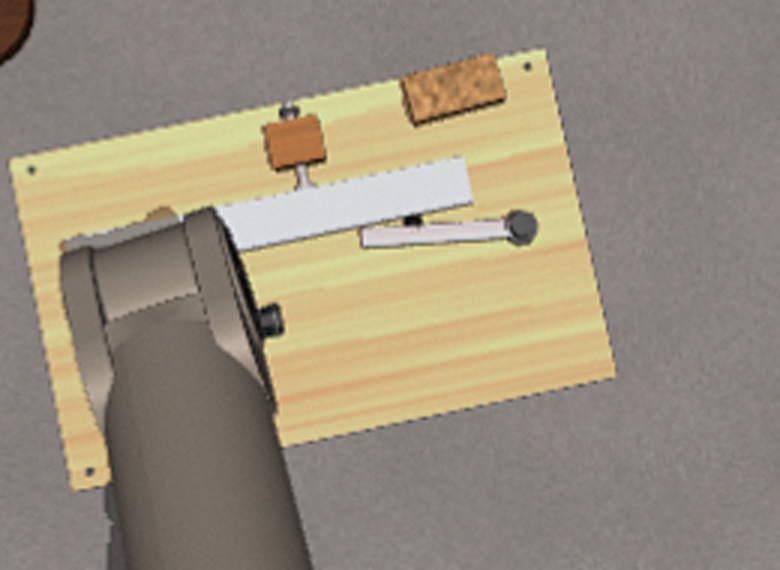

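The nub, at top (413,218), bears on the rail's near edge. The rail's far edge sits on the screw head at (303,188), and the bystanders in view are where they were. The robot is clear and touching nothing, so I'll hand in.

```bash
python3 -m jog '[[0,0,0,0,0,0,1],[0,0,0,0,0,0,1]]'; python3 -c "
from bench import *
print(hand_in())"
```

```text
time_s: 36.3
eef_pos: [0.5074, 0.1659, 0.1507]
orientation: [0.637, 0.771, -0.0, 0.0]
ft_force: [-0.2, -0.5, -0.8]
opening: -0.002
the job is handed in; nothing more can be done
None
```

The rail is home against the stop screw with the clamp arm's nub bearing on it. I handed the job in at 36.3 s; no verdict is reported.

- **Pressing the rail:** I swung it onto the stop screw and pressed its free end for about 1.5 s at 6.5 N horizontal (7.4 N total at the wrist). That is roughly 11 N at the screw.
- **Clamping:** I backed off, swung the clamp arm round and pressed until the push rose about 5 N above the arm's own resistance. That works out at about 6 N at the nub and 9 N at the stop. Both are inferred from wrist force, because nothing measures them directly.
- **Last checks:** After I withdrew, the pictures showed the rail on the screw head and the nub on its near edge. The tape roll, sanding block, filler jar and mixing cup hadn't moved; the brush, scraper and paint tin were outside those last crops. The wrist force read about zero. I couldn't measure how much clamp pressure remained after release.

**What disagreed along the way:**
- **Fingertip height:** The fingertips are about 18 mm higher than the reported TCP, so my first push passed over the rail without touching it. I lowered the fingers and repeated it.
- **Camera and jig offsets:** The two cameras differed by about 5 mm. The peg and hinge were about 10 mm off the positions I worked out from the deck's middle. I went by touch for both contacts.

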